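# Pack the barrel chocks head to tail in the sprung rack

### The arm

A 6-joint arm with a two-finger parallel gripper is mounted at the origin on a cart in front of the work surface, level with it; the furniture and walls round the work are solid. World frame = base frame: x ahead of the robot, y to its left, z up, the work surface at z = 0. Lengths are in mm, angles in rad, forces in N, time in s.
With the tool pointing down it reaches from about 400 to 925 mm from the base axis. Payload 12.5 kg.
Tool frame: the origin (TCP) lies between the finger pads; the fingertips stand 19 mm ahead of it and the grasp point (between the pads) is the TCP (env.nose_length is the distance from the TCP to the fingertips, in mm); z points along the fingers, y is the line along which they close (so a half turn about z gives the same grasp; the last joint's range is limited). The gripper opens to 95 mm and grips with 3 to 60 N. Pads are 20 mm wide; open, the fingers measure 119 mm over their backs; the gripper's body (75 mm by 180 mm) begins 59 mm behind the grasp point.
Start: joints at [1.028, 0.491, 1.559, -0, 1.092, -0.106], TCP at [264.387, 566.343, 233.661] pointing down, gripper open.
Joint ranges: [-3.1, 3.1], [-0.84, 2.19], [0.05, 2.79], [-1.13, 4.28], [0.06, 2.93], [-2.69, 2.69]. Speed limits (rad/s): [2.22, 2.22, 2.79, 3.14, 3.14, 3.14].

### API

Orientations are given as [roll, pitch, yaw] about the fixed x, y, z axes, in that order (R = Rz(yaw) Ry(pitch) Rx(roll)).
In Python, from cell import env gives the robot as it stands. The module is installed in compiled form; this text tells all that it offers.
- The arm moves only by the tool drive_tool, never from a script. Its argument "rows" is a list that holds one entry, the list of rows, each a list of 7 numbers: the shift along the tool's x, y, z scaled (see below), then the turn, a rotation vector about the tool's x, y, z scaled (see below), then the opening, from 0 (shut) to 1 (fully open). In form: [[[tx, ty, tz, ax, ay, az, jaw], ...]]. A call has 1 to 5 rows; each row shifts and turns the commanded pose from where the row before left it, along the tool's axes as they then stand; what a row does not reach is not made up. The controller multiplies each number of a shift by 250 mm and each number of a turn by 180 degrees. A row lasts 1/8 s, in which the tool goes at most 62.5 mm and 10.7 degrees, less where a joint would pass 70% of its speed; a pose out of reach is approached as far as the arm can. A call with a number of a shift or a turn outside -1 to 1 is refused whole. A call with a gripper value outside its range is refused whole. The fingers move at their own pace and stop on an object; the grip force is fixed at half the most. Time passes only in rows, so rows that do not move let the fingers close. It gives the time, the measured TCP pose, the force, the opening and the grip force at its end, in the units of the state.
- env.state(): the state, without advancing time (a new reading comes with each control period).
- env.read_camera(name): name is "side" or "top" or "wrist"; returns a dict with "color" (480x640x3 uint8, blue, green, red), "camera_matrix" (3x3 intrinsics, pixels), "pose" (4x4, takes a point from camera to world coordinates). Camera axes: x right, y up, looking along -z (the intrinsics and any distortion apply to the point x, -y, -z); pixel columns grow to the right and rows downward; lengths in mm; the calibration is good to about 2 mm. A picture is of the moment at which its call begins. There is no depth.
- env.job_done(): hands the job in; it is judged then, once.
Trained networks look in a picture, given as the dict that the camera call returned (one of the last four; its "shot" number tells which), for a name from the list of things; names that differ only in an ending like _2 or _b are one class to them, and where a whole thing is asked for, a point or a joint stands for the part that bears it (a point fixed in the world has none). Each returns a list of dicts, best first, with "score" (0 to 1); they miss things now and then, are a little off and sometimes report something else, mostly with a low value. They report only what shows in the picture. A call takes as long as a camera call. They do not tell look-alikes from the thing itself.
- env.search_frame(name, picture): "at" ([x, y, z] in mm, in the coordinates of the camera as it stood for that picture, good to about 4 mm: the middle of the surface that is visible of it).
- env.place_of(name, picture): "at" ([x, y, z] in mm, in the coordinates of the camera as it stood for that picture, good to about 4 mm: a listed point, or the origin of a listed thing).
The state is a dict: "t": time; "joints": joint angles; "qvel": joint speeds; "tau": joint torques, N m; "eef_pos": TCP position; "tcp_rot": TCP orientation; "ft_force": force on the tool from outside, world axes, zero at the start; "moment": the same for the moment, N m; "opening": opening from 0.0 (shut) to 1.0 (fully open); "grip_force": force on a finger pad.
Only numpy, scipy, OpenCV 4.12 (cv2) and the standard library are available. Lean on these libraries where they do the work, as an engineer would, in place of code of your own. Each camera call takes 0.05 s, during which the arm holds its last target. There are 200 camera calls.

### The job

Put the three loose barrel chocks away in the wooden rack beside the one already in it, alternately thick end and thin end first and all standing on the rack's board, so that the four fill a plain rectangle held tight by the sprung jaw. Push each one fully home against the end stop so that all the front ends are flush, pushing by feel and never pressing on the end stop with more than about 30 N, and do not knock over the tumbler.

Things in the scene. Friction and masses are not known exactly. Their poses are not given: they have to be found in the camera images.
- rack: fixed wooden rack, board 205 x 186 mm and 10 mm thick. Origin: on the counter under the centre of the 110 x 120 mm rectangle (x +-55, y +-60 mm) that four chocks fill. End stop: wall face at x = +55; fixed fence: wall face at y = +60; both 40 mm high, 14 thick. Open to -x: the board runs on to x = -130. Packed chock origins: x = 0, y = 45, 15, -15, -45. No room for fingers between packed chocks
- end_stop: the rack's end stop, a wall 14 mm thick; origin at the foot of its inner face, on the counter, axes as the rack. Chocks stand on the board and rise 10 mm above the walls. The chock at the fence has its thick end here; from the fence on, the +x of the chocks points along the rack's -x, +x, -x, +x, so sloping faces meet and square faces meet
- rack_jaw (a joint): sprung jaw, a wooden bar along the rack's -y side, 108 mm long, top 40 mm above the counter: metres pushed towards -y from rest, 0 to 0.014. Four chocks packed tight make it read 0.006, give or take 1.8 mm. Spring 5 N at rest, 6.2 N at 0.006; with friction, driving in the last chock takes about 7 to 20 N
- jaw_face (a point): middle of the jaw's inner face, moving with it, 25 mm above the counter; at rest at rack y = -54 mm. The last chock wedges in from the front, thin end first, sliding along its neighbour's slope and so 6 mm sideways, driving the jaw back; pushed dead straight it may jam. The jaw's front inner corner is bevelled. A spring block behind it, 36 mm high, reaches y = -103
- chock_a: oak barrel chock, a right-angled wedge: in plan 110 mm long, 40 wide at the thick end, 20 at the thin; 40 high, edges chamfered 2 mm, about 0.1 kg. Origin: mid-length, on the underside; +x to the thin end (ends at x = +-55), z up. Square long face at y = -15; sloping face from y = 25 (thick end) to 5 (thin). In the rack at the start, at the fence
- tumbler: an empty drinking glass, 81 mm across and 91 mm high, standing behind the rack; origin at the centre of its underside, z up; to be left standing
- chock_b: oak barrel chock, a right-angled wedge: in plan 110 mm long, 40 wide at the thick end, 20 at the thin; 40 high, edges chamfered 2 mm, about 0.1 kg. Origin: mid-length, on the underside; +x to the thin end (ends at x = +-55), z up. Square long face at y = -15; sloping face from y = 25 (thick end) to 5 (thin). Loose at the start, on the counter left or right of the rack
- chock_c: oak barrel chock, a right-angled wedge: in plan 110 mm long, 40 wide at the thick end, 20 at the thin; 40 high, edges chamfered 2 mm, about 0.1 kg. Origin: mid-length, on the underside; +x to the thin end (ends at x = +-55), z up. Square long face at y = -15; sloping face from y = 25 (thick end) to 5 (thin). Loose at the start, on the counter left or right of the rack
- chock_d: oak barrel chock, a right-angled wedge: in plan 110 mm long, 40 wide at the thick end, 20 at the thin; 40 high, edges chamfered 2 mm, about 0.1 kg. Origin: mid-length, on the underside; +x to the thin end (ends at x = +-55), z up. Square long face at y = -15; sloping face from y = 25 (thick end) to 5 (thin). Loose at the start, on the counter left or right of the rack
Things that resemble listed ones, but are neither listed nor needed, are in the scene too. What is shaped like the chock_c but green is not meant.

How it is judged:
By the outcome, as a careful person would: the job done as asked, in the order asked, and still so for the second after the job is handed in, with the robot touching nothing.
It also fails if it takes over 72 s, if anything falls off the work surface, if the arm or the gripper's body presses on something with over 40 N, if the wrist force passes 120 N, or if a joint passes its speed limit or range.

## Working session

There is one attempt and no reset: what is moved stays moved. The work goes in short steps, Python scripts to look and compute and a tool call to move; the robot and the scene stay as the last step left them, time stands still between calls to the robot, and variables do not carry over. Pictures are saved under pics/ and viewed, at most 12 in all, crops included, and the job is handed in when it is done.

Besides the shell and the picture viewer there is one more tool, called after "Request:" as a command line: name --argument value ..., lists and objects as JSON in quotes. drive_tool: Moves the arm, as the interface text tells. Its arguments: {"type":"object","properties":{"rows":{"type":"array","items":{"type":"array","items":{"type":"array","items":{"type":"number","minimum":-1,"maximum":1}}}}},"required":["rows"]}

```bash
mkdir -p pics
cat > h.py <<'E'
import numpy as np, cv2
from cell import env
def toW(p,at): return (p["pose"]@np.r_[at,1])[:3]
def proj(p,X):
    X=np.atleast_2d(X); c=(np.linalg.inv(p["pose"])@np.c_[X,np.ones(len(X))].T)[:3]
    q=p["camera_matrix"]@np.array([c[0],-c[1],-c[2]]); return (q[:2]/q[2]).T
def back(p,uv,z):
    d=np.linalg.inv(p["camera_matrix"])@np.array([uv[0],uv[1],1.]); d=p["pose"][:3,:3]@np.array([d[0],-d[1],-d[2]])
    o=p["pose"][:3,3]; return o+d*(z-o[2])/d[2]
E
python3 - <<'E'
from h import *
for n in ["top","side"]:
    p=env.read_camera(n); cv2.imwrite(f"pics/{n}0.png",p["color"]); print(n,p["pose"][:3,3].round(),p["camera_matrix"].round(1).tolist())
    for t in ["rack","end_stop","jaw_face","chock_b","tumbler"]:
        for f in (env.place_of,):
            for r in f(t,p): w=toW(p,r["at"]); print(t,round(r["score"],2),w.round(1),proj(p,w).round().tolist())
print(env.state())
E
```

```text
top [ 315.   38. 1361.] [[500.3, 0.0, 324.7], [0.0, 500.3, 231.5], [0.0, 0.0, 1.0]]
rack 0.88 [560.3  18.7  -1.2] [[324.0, 249.0]]
rack 0.5 [ 452.7 -332.6    1.2] [[456.0, 274.0]]
end_stop 0.61 [615.9  12.2   1.8] [[324.0, 229.0]]
jaw_face 0.75 [561.  -37.1  26.8] [[344.0, 245.0]]
chock_b 0.91 [ 5.862e+02 -3.191e+02  3.000e-01] [[444.0, 227.0]]
chock_b 0.7 [486.4 295.1  -0.9] [[226.0, 286.0]]
chock_b 0.69 [ 4.541e+02 -3.334e+02 -3.000e-01] [[456.0, 274.0]]
chock_b 0.59 [567.6  60.8   9. ] [[308.0, 247.0]]
tumbler 0.7 [745.4 -74.3  -1.1] [[350.0, 182.0]]
side [ 428. 1382.  811.] [[616.5, 0.0, 318.4], [0.0, 616.5, 230.0], [0.0, 0.0, 1.0]]
rack 0.87 [561.   15.2   2.7] [[324.0, 242.0]]
end_stop 0.58 [616.7  17.7  -1.2] [[303.0, 243.0]]
jaw_face 0.61 [565.7 -38.4  20.9] [[325.0, 226.0]]
jaw_face 0.49 [ 442.9 -333.3    5.8] [[375.0, 187.0]]
chock_b 0.97 [630.7 414.8  -2.2] [[269.0, 341.0]]
chock_b 0.92 [489.7 295.8   1.2] [[343.0, 310.0]]
chock_b 0.78 [ 443.8 -332.8    3.5] [[374.0, 187.0]]
chock_b 0.76 [ 587.  -318.2   -0.8] [[327.0, 188.0]]
chock_b 0.64 [567.2  61.9   9.7] [[320.0, 249.0]]
tumbler 0.8 [ 7.43e+02 -7.45e+01  2.00e-01] [[262.0, 222.0]]
{'t': 0.6, 'joints': array([ 1.02840307e+00,  4.90879575e-01,  1.55892996e+00,  7.53443616e-06,
        1.09169362e+00, -1.05619352e-01]), 'qvel': array([ 1.18927597e-05,  2.09587030e-04,  6.21707667e-04, -1.73408341e-04,
       -4.04059569e-04,  4.40139774e-04]), 'tau': array([-2.67809555e-03, -6.12212420e+01, -2.58352017e+01,  6.91645173e-02,
        4.46368824e-02, -7.93887068e-06]), 'eef_pos': array([264.37659586, 566.33294832, 233.66330382]), 'tcp_rot': array([3.14150295e+00, 2.78624908e-06, 2.70481528e+00]), 'ft_force': array([-0.51270477,  0.28963549,  0.17045035]), 'moment': array([-0.0317613 ,  0.01141536, -0.02557002]), 'grip_force': 0.0, 'opening': 0.9984315721956645}
```

View pictures.

View pics/top0.png

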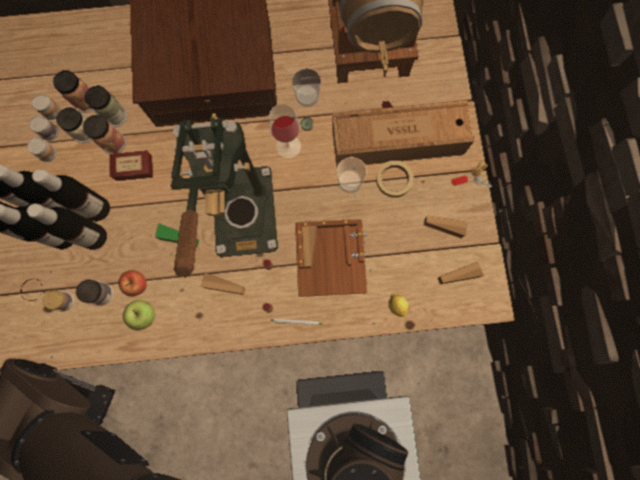

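View pics/side0.png

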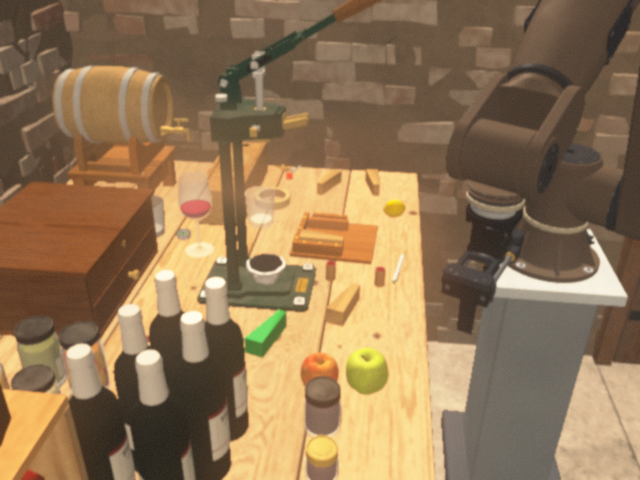

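Top view: the oak chocks are at px (223,285), (445,227) and (461,273), with chock_a already in the rack at (308,245). The wedge at (168,234) is the green look-alike, so I'll leave it alone. The press, with its raised lever, stands at about (240,210). Next I'll triangulate the lever and check the wrist camera mount.

```bash
cat >> h.py <<'E'
from scipy.spatial.transform import Rotation as Ro
def plan(target,yaw,opn=1.0,start=None,vmax=60,amax=10.5,nd=4):
    """rows for straight move of a downward tool to world target/yaw (choose equivalent half turn = nearest)."""
    if start is None:
        s=env.state(); start=(s["eef_pos"],Ro.from_euler("xyz",s["tcp_rot"]).as_matrix())
    p,R=np.array(start[0],float),start[1]
    Rt=Ro.from_euler("xyz",[np.pi,0,yaw])
    dr=(Ro.from_matrix(R).inv()*Rt).as_rotvec(); d=np.array(target)-p
    n=max(1,int(np.ceil(max(np.linalg.norm(d)/vmax,np.degrees(np.linalg.norm(dr))/amax))))
    rows=[]
    for i in range(n):
        t=(np.array(target)-p)/(n-i); q=(Ro.from_matrix(R).inv()*Rt).as_rotvec()/(n-i)
        row=np.r_[R.T@t/250,q/np.pi].round(nd); rows.append(row.tolist()+[opn])
        p=p+R@(row[:3]*250); R=R@Ro.from_rotvec(row[3:]*np.pi).as_matrix()
    return rows,(p,R)
def show(rows):
    for i in range(0,len(rows),5): print("[["+",".join(str(r).replace(" ","").replace("-0.0,","0,").replace("0.0,","0,") for r in rows[i:i+5])+"]]")
def st():
    s=env.state(); print("t",round(s["t"],2),s["eef_pos"].round(1),"rot",s["tcp_rot"].round(3),"F",s["ft_force"].round(1),"op",round(s["opening"],3),"g",round(s["grip_force"],1))
E
python3 - <<'E'
from h import *
T=env.read_camera("top");S=env.read_camera("side");W=env.read_camera("wrist")
def tri(a,b):
    from numpy.linalg import lstsq
    o1=T["pose"][:3,3];d1=back(T,a,0)-o1;o2=S["pose"][:3,3];d2=back(S,b,0)-o2
    k=lstsq(np.c_[d1,-d2],o2-o1,rcond=None)[0]; return (o1+d1*k[0]).round(),(o2+d2*k[1]).round()
print("tip",tri((186,270),(375,2)),"grip start",tri((190,213),(337,17)),"head", tri((250,185),(230,85)))
st(); R=Ro.from_euler("xyz",env.state()["tcp_rot"]).as_matrix()
print("cam in tool",(R.T@(W["pose"][:3,3]-env.state()["eef_pos"])).round(1),(R.T@W["pose"][:3,:3]).round(3).tolist(),W["camera_matrix"][0,0])
r,e=plan((440,296,250),1.9); show(r)
for ang in (0,np.pi/2):pass
E
```

```text
tip (array([437., 234., 627.]), array([458., 234., 630.])) grip start (array([530., 229., 603.]), array([524., 229., 602.])) head (array([629., 157., 412.]), array([743., 175., 452.]))
t 0.75 [264.4 566.3 233.7] rot [3.142 0.    2.705] F [0.1 0.5 0.1] op 1.001 g 0.0
cam in tool [  83.4    0.5 -151.7] [[0.001, 0.956, 0.293], [1.0, -0.001, 0.001], [0.001, 0.293, -0.956]] 362.48207405028677
[[[-0.1823,-0.1138,-0.0109,0,0,0.0427,1.0],[-0.1959,-0.0884,-0.0109,0,0,0.0427,1.0],[-0.206,-0.0613,-0.0109,0,0,0.0427,1.0],[-0.2123,-0.0333,-0.0109,0,0,0.0427,1.0],[-0.2148,-0.0046,-0.0109,0,0,0.0427,1.0]]]
[[[-0.2136,0.0243,-0.0109,0,0,0.0427,1.0]]]
```

Run:
```python
from h import *
r,e=plan((470,300,140),1.571); show(r)
```

```text
[[[-0.1708,-0.0882,0.0535,0,0,0.0516,1.0],[-0.1828,-0.0595,0.0535,0,0,0.0515,1.0],[-0.19,-0.0292,0.0535,0,0,0.0516,1.0],[-0.1923,0.0018,0.0535,0,0,0.0515,1.0],[-0.1895,0.0328,0.0535,0,0,0.0516,1.0]]]
[[[-0.1817,0.0629,0.0535,0,0,0.0515,1.0],[-0.1691,0.0914,0.0536,0,0,0.0516,1.0]]]
```

Request:
drive_tool --rows '[[[-0.1708,-0.0882,0.0535,0,0,0.0516,1.0],[-0.1828,-0.0595,0.0535,0,0,0.0515,1.0],[-0.19,-0.0292,0.0535,0,0,0.0516,1.0],[-0.1923,0.0018,0.0535,0,0,0.0515,1.0],[-0.1895,0.0328,0.0535,0,0,0.0516,1.0]]]'

```text
t: 1.38
eef_pos: [412.1, 374.9, 166.5]
tcp_rot: [3.141, -0.0, 1.89]
ft_force: [0.4, 0.9, -0.2]
opening: 1.001
grip_force: 0.0
```

Request:
drive_tool --rows '[[[-0.1817,0.0629,0.0535,0,0,0.0515,1.0],[-0.1691,0.0914,0.0536,0,0,0.0516,1.0],[0,0,0,0,0,0,1.0]]]'

```text
t: 1.75
eef_pos: [471.4, 297.7, 139.1]
tcp_rot: [-3.141, 0.001, 1.566]
ft_force: [0.0, 0.2, -0.3]
opening: 1.001
grip_force: 0.0
```

Run:
```python
from h import *
st(); p=env.read_camera("wrist"); cv2.imwrite("pics/w1.png",p["color"]); np.savez("w1.npz",**{k:p[k] for k in("color","camera_matrix","pose")})
for t in ["chock_b","rack"]:
    for r in env.place_of(t,p): w=toW(p,r["at"]); print(t,round(r["score"],2),w.round(1),proj(p,w).round().tolist())
```

```text
t 1.75 [471.4 297.7 139.1] rot [-3.141e+00  1.000e-03  1.566e+00] F [ 0.   0.2 -0.3] op 1.001 g 0.0
chock_b 0.86 [486.9 299.5  -2.2] [[342.0, 228.0]]
chock_b 0.8 [634.6 413.8   0.9] [[544.0, 79.0]]
```

View pics/w1.png

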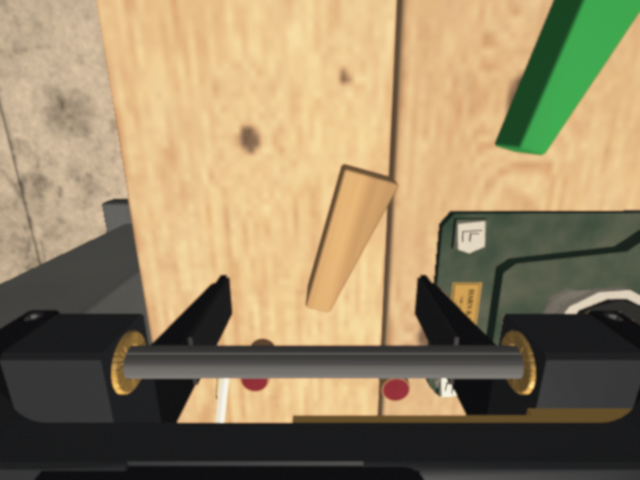

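Wrist view: wooden chock with its thick end at about (370,174) and thin end at (319,310). The green one at (560,80) is the look-alike. I'll fit the chock model to the image edges.

```bash
cat >> h.py <<'E'
from scipy.optimize import minimize
def corners(z,c=0): # plan corners, inset c
    return np.array([[-55+c,-15+c,z],[55-c,-15+c,z],[55-c,5-c*.98,z],[-55+c,25-c*1.2,z]])
def place(pose,pts):
    x,y,a,z0=pose; c,s=np.cos(a),np.sin(a)
    return np.c_[x+c*pts[:,0]-s*pts[:,1],y+s*pts[:,0]+c*pts[:,1],pts[:,2]+z0]
def outline(p,pose):
    P=np.r_[corners(2),corners(38),corners(40,2)]
    return cv2.convexHull(proj(p,place(pose,P)).astype(np.float32))[:,0], proj(p,place(pose,corners(40,1)))
def dense(poly,n=40):
    q=np.r_[poly,poly[:1]]; return np.concatenate([q[i]+(q[i+1]-q[i])*np.linspace(0,1,n,endpoint=False)[:,None] for i in range(len(poly))])
def fit(p,x,y,z0=0,yaws=np.arange(0,6.28,.35),lo=30,hi=80):
    g=cv2.GaussianBlur(p["color"],(0,0),1); e=np.max([cv2.Canny(np.ascontiguousarray(g[...,k]),lo,hi) for k in range(3)],0)
    dt=np.minimum(cv2.distanceTransform(255-e,cv2.DIST_L2,5),12)
    def cost(v):
        h,t=outline(p,(*v,z0)); q=np.r_[dense(h),dense(t)].astype(np.float32)
        return cv2.remap(dt,q[:,:1],q[:,1:],cv2.INTER_LINEAR,borderValue=12).mean()
    res=[minimize(cost,(x,y,a),method="Nelder-Mead",options=dict(initial_simplex=np.array([[x,y,a],[x+8,y,a],[x,y+8,a],[x,y,a+.25]]))) for a in yaws]
    res.sort(key=lambda r:r.fun); return [(r.fun.round(2),r.x.round(3).tolist()) for r in res[:8]]
def draw(img,p,pose,col=(0,0,255)):
    h,t=outline(p,pose)
    for q in (h,t): cv2.polylines(img,[np.int32(q.round())],True,col,1)
E
python3 - <<'E'
from h import *
p=dict(np.load("w1.npz")); f=fit(p,487,299); [print(x) for x in f]
im=p["color"].copy(); draw(im,p,(*f[0][1],0)); cv2.imwrite("pics/w1f.png",cv2.resize(im[130:350,240:460],None,fx=2.7,fy=2.7))
E
```

```text
(np.float64(0.48), [485.655, 296.969, 4.443])
(np.float64(0.48), [485.682, 296.98, 4.443])
(np.float64(0.48), [485.685, 296.991, 4.442])
(np.float64(3.13), [485.537, 297.861, 1.481])
(np.float64(3.13), [485.554, 297.822, 1.48])
(np.float64(3.13), [485.564, 297.827, 1.48])
(np.float64(3.13), [485.552, 297.877, 1.481])
(np.float64(3.33), [547.993, 260.614, 2.249])
```

View pics/w1f.png

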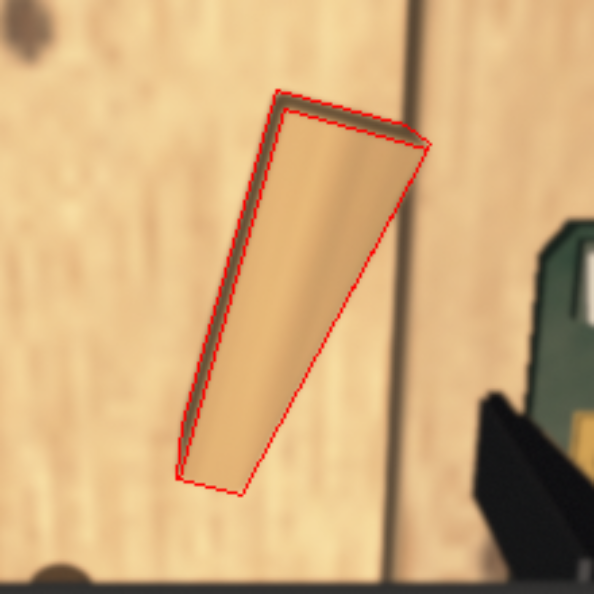

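Fit residual is 0.5 px, so chock 1 is at (485.7, 297.0) with yaw -1.84. Next I'll look at the rack closely with the gripper empty.

Run:
```python
from h import *
r,e=plan((485,17,115),0.0); show(r)
```

```text
[[[-0.126,0.0066,0.0112,0,0,0.0556,1.0],[-0.1229,0.0284,0.0112,0,0,0.0556,1.0],[-0.1162,0.0493,0.0112,0,0,0.0556,1.0],[-0.1058,0.0687,0.0112,0,0,0.0556,1.0],[-0.0923,0.0861,0.0112,0,0,0.0556,1.0]]]
[[[-0.0759,0.1008,0.0111,0,0,0.0556,1.0],[-0.0572,0.1124,0.0112,0,0,0.0556,1.0],[-0.0368,0.1207,0.0111,0,0,0.0557,1.0],[-0.0152,0.1253,0.0112,-0.0001,-0.0001,0.0556,1.0]]]
```

Request:
drive_tool --rows '[[[-0.126,0.0066,0.0112,0,0,0.0556,1.0],[-0.1229,0.0284,0.0112,0,0,0.0556,1.0],[-0.1162,0.0493,0.0112,0,0,0.0556,1.0],[-0.1058,0.0687,0.0112,0,0,0.0556,1.0],[-0.0923,0.0861,0.0112,0,0,0.0556,1.0]]]'

```text
t: 2.52
eef_pos: [478.0, 142.9, 126.4]
tcp_rot: [3.141, -0.001, 0.695]
ft_force: [-0.3, 0.0, -0.1]
opening: 0.999
grip_force: 0.0
```

Request:
drive_tool --rows '[[[-0.0759,0.1008,0.0111,0,0,0.0556,1.0],[-0.0572,0.1124,0.0112,0,0,0.0556,1.0],[-0.0368,0.1207,0.0111,0,0,0.0557,1.0],[-0.0152,0.1253,0.0112,0,0,0.0556,1.0],[0,0,0,0,0,0,1.0]]]'

```text
t: 3.15
eef_pos: [485.0, 16.2, 115.1]
tcp_rot: [-3.142, -0.001, -0.002]
ft_force: [0.2, 1.1, 0.2]
opening: 1.003
grip_force: 0.0
```

Run:
```python
from h import *
st(); p=env.read_camera("wrist"); np.savez("w2.npz",**{k:p[k] for k in("color","camera_matrix","pose")})
for t in ["chock_a","rack","end_stop","jaw_face"]:
    for r in env.place_of(t,p): w=toW(p,r["at"]); print(t,round(r["score"],2),w.round(1),proj(p,w).round().tolist())
f=fit(p,565,61,10,yaws=np.array([-.3,-.1,.1,.3])+np.pi); [print(x) for x in f]
im=p["color"].copy(); draw(im,p,(*f[0][1],10)); cv2.imwrite("pics/w2.png",im)
```

```text
t 3.15 [485.   16.2 115.1] rot [-3.142e+00 -1.000e-03 -2.000e-03] F [0.2 1.1 0.2] op 1.003 g 0.0
chock_a 0.86 [562.3  62.5   7.9] [[256.0, 136.0]]
rack 0.98 [559.9  15.8   2.4] [[324.0, 139.0]]
end_stop 0.89 [6.147e+02 1.110e+01 6.000e-01] [[331.0, 53.0]]
jaw_face 0.91 [554.1 -38.4  22.9] [[407.0, 149.0]]
(np.float64(0.67), [563.751, 61.748, 3.077])
(np.float64(0.67), [563.792, 61.682, 3.078])
(np.float64(0.67), [563.784, 61.69, 3.078])
(np.float64(0.67), [563.772, 61.714, 3.077])
```

View pics/w2.png

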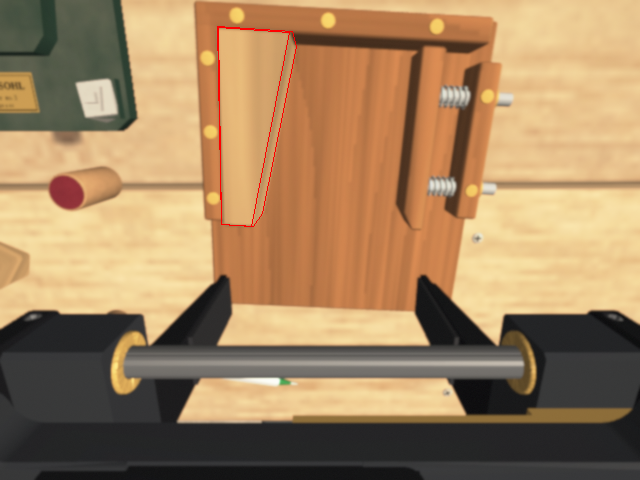

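Rack fit: origin (560.9, 16.8), yaw -0.064, which agrees with the networks. Chock_a is at the fence at px (250,125) and the jaw at (425,140). Now I'll pick chock 1.

```bash
cat >> h.py <<'E'
RO=np.array([560.9,16.8]); RY=-0.064
def rk(x,y,z): c,s=np.cos(RY),np.sin(RY); return (RO[0]+c*x-s*y,RO[1]+s*x+c*y,z)
def torack(P): d=np.array(P[:2])-RO; c,s=np.cos(RY),np.sin(RY); return np.array([c*d[0]+s*d[1],-s*d[0]+c*d[1]])
def grip(pose,lx): # TCP world xy and tool yaw(bisector)
    my=(-15+15-lx*20/110)/2; q=place((*pose,0),np.array([[lx,my,0]]))[0]; return q[:2],pose[2]-.0907
E
python3 - <<'E'
from h import *
q,a=grip((485.7,297.0,4.443),-20); print(q,a-np.pi)
r,e=plan((*q,85),a-np.pi); show(r)
r,e=plan((*q,24),a-np.pi,start=e); show(r)
E
```

```text
[492.7754568  315.79477843] 1.2107073464102065
[[[0.0048,-0.1704,0.0172,0,0,-0.055,1.0],[0.0341,-0.167,0.0172,0,0,-0.055,1.0],[0.0623,-0.1586,0.0172,0,0,-0.055,1.0],[0.0886,-0.1456,0.0172,0,0,-0.0549,1.0],[0.1123,-0.1282,0.0172,0,0,-0.055,1.0]]]
[[[0.1326,-0.107,0.0172,0.0001,0,-0.0549,1.0],[0.149,-0.0826,0.0172,0,-0.0001,-0.055,1.0]]]
[[[0,0,0.122,0,0,0,1.0],[0,0,0.122,0,0,0,1.0]]]
```

Request:
drive_tool --rows '[[[0.0048,-0.1704,0.0172,0,0,-0.055,1.0],[0.0341,-0.167,0.0172,0,0,-0.055,1.0],[0.0623,-0.1586,0.0172,0,0,-0.055,1.0],[0.0886,-0.1456,0.0172,0,0,-0.055,1.0],[0.1123,-0.1282,0.0172,0,0,-0.055,1.0]]]'

```text
t: 4.03
eef_pos: [490.7, 231.8, 93.3]
tcp_rot: [3.142, -0.0, 0.871]
ft_force: [0.2, -0.0, -0.1]
opening: 1.003
grip_force: 0.0
```

Request:
drive_tool --rows '[[[0.1326,-0.107,0.0172,0,0,-0.055,1.0],[0.149,-0.0826,0.0172,0,0,-0.055,1.0],[0,0,0,0,0,0,1.0]]]'

```text
t: 4.4
eef_pos: [492.7, 317.8, 84.4]
tcp_rot: [3.141, -0.0, 1.215]
ft_force: [0.2, -0.6, -0.6]
opening: 0.997
grip_force: 0.0
```

Request:
drive_tool --rows '[[[0,0,0.122,0,0,0,1.0],[0,0,0.122,0,0,0,1.0],[0,0,0,0,0,0,1.0],[0,0,0,0,0,0,0],[0,0,0,0,0,0,0]]]'

```text
t: 5.03
eef_pos: [494.2, 314.8, 25.0]
tcp_rot: [3.14, -0.001, 1.208]
ft_force: [0.4, 0.1, 0.1]
opening: 0.846
grip_force: 0.0
```

Request:
drive_tool --rows '[[[0,0,0,0,0,0,0],[0,0,0,0,0,0,0],[0,0,0,0,0,0,0]]]'

```text
t: 5.4
eef_pos: [493.7, 314.6, 23.9]
tcp_rot: [3.141, -0.0, 1.208]
ft_force: [-0.6, -0.7, -0.1]
opening: 0.529
grip_force: 0.0
```

Request:
drive_tool --rows '[[[0,0,0,0,0,0,0],[0,0,0,0,0,0,0],[0,0,0,0,0,0,0]]]'

```text
t: 5.78
eef_pos: [493.7, 314.6, 23.8]
tcp_rot: [-3.142, -0.0, 1.208]
ft_force: [1.2, 1.1, 0.1]
opening: 0.365
grip_force: 29.9
```

Request:
drive_tool --rows '[[[0,0,0,0,0,0,0],[0,0,-0.1,0,0,0,0],[0,0,-0.2,0,0,0,0],[0,0,0,0,0,0,0]]]'

```text
t: 6.28
eef_pos: [495.0, 315.3, 101.8]
tcp_rot: [3.138, -0.004, 1.208]
ft_force: [-0.0, -1.0, -1.6]
opening: 0.368
grip_force: 29.9
```

Run:
```python
from h import *
st()
r,e=plan(rk(-74,15.8,98),2.987,0); show(r)
r,e=plan(rk(-74,15.8,35),2.987,0,start=e); show(r)
```

```text
t 6.28 [495.  315.3 101.8] rot [ 3.138 -0.004  1.208] F [-0.  -1.  -1.6] op 0.368 g 29.9
[[[-0.1049,0.0368,0.0012,0.0002,0,-0.0566,0],[-0.1098,0.0177,0.0012,0.0002,0,-0.0566,0],[-0.1112,-0.002,0.0012,0.0002,0,-0.0566,0],[-0.1091,-0.0216,0.0012,0.0002,0,-0.0566,0],[-0.1036,-0.0406,0.0012,0.0002,0,-0.0566,0]]]
[[[-0.0948,-0.0583,0.0013,0.0002,0,-0.0566,0],[-0.0829,-0.0741,0.0013,0.0002,0,-0.0566,0],[-0.0685,-0.0876,0.0014,0.0002,0,-0.0567,0],[-0.0519,-0.0984,0.0014,0.0002,0.0001,-0.0566,0],[-0.0338,-0.106,0.0015,0.0002,0,-0.0567,0]]]
[[[0,0,0.126,0,0,0,0],[0.0001,0,0.126,0,0,0,0]]]
```

Request:
drive_tool --rows '[[[-0.1049,0.0368,0.0012,0,0,-0.0566,0],[-0.1098,0.0177,0.0012,0,0,-0.0566,0],[-0.1112,-0.002,0.0012,0,0,-0.0566,0],[-0.1091,-0.0216,0.0012,0,0,-0.0566,0],[-0.1036,-0.0406,0.0012,0,0,-0.0566,0]]]'

```text
t: 6.9
eef_pos: [489.8, 174.7, 96.4]
tcp_rot: [-3.141, -0.0, 2.103]
ft_force: [0.4, -0.6, -1.5]
opening: 0.362
grip_force: 29.9
```

Request:
drive_tool --rows '[[[-0.0948,-0.0583,0.0013,0,0,-0.0566,0],[-0.0829,-0.0741,0.0013,0,0,-0.0566,0],[-0.0685,-0.0876,0.0014,0,0,-0.0567,0],[-0.0519,-0.0984,0.0014,0,0,-0.0566,0],[-0.0338,-0.106,0.0015,0,0,-0.0567,0]]]'

```text
t: 7.52
eef_pos: [486.3, 35.8, 94.7]
tcp_rot: [-3.142, -0.001, 2.993]
ft_force: [-0.6, 0.2, -1.2]
opening: 0.364
grip_force: 29.9
```

Request:
drive_tool --rows '[[[0,0,0,0,0,0,0]]]'

```text
t: 7.65
eef_pos: [486.4, 35.4, 94.8]
tcp_rot: [-3.141, -0.001, 2.986]
ft_force: [0.2, 0.3, 0.1]
opening: 0.364
grip_force: 29.9
```

Run:
```python
from h import *
st(); print(torack(env.state()["eef_pos"]))
r,e=plan(rk(-74,15.8,60),2.987,0); show(r)
r,e=plan(rk(-74,15.8,35),2.987,0,start=e); show(r)
p=env.read_camera("wrist");cv2.imwrite("pics/w3.png",p["color"][:400])
```

```text
t 7.65 [486.4  35.4  94.8] rot [-3.141e+00 -1.000e-03  2.986e+00] F [0.2 0.3 0.1] op 0.364 g 29.9
[-75.52631027  13.75610058]
[[[-0.0055,0.0087,0.139,0,-0.0004,-0.0005,0]]]
[[[0,0,0.1,0,0,0,0]]]
```

View pics/w3.png

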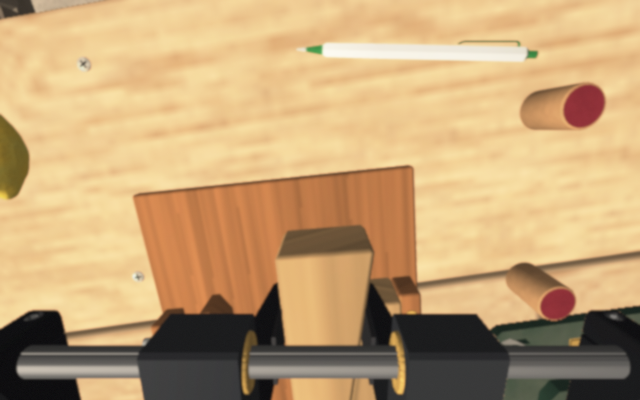

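Request:
drive_tool --rows '[[[-0.0055,0.0087,0.139,0,0,0,0],[0,0,0.08,0,0,0,0],[0,0,0.02,0,0,0,0],[0,0,0,0,0,0,0]]]'

```text
t: 8.2
eef_pos: [488.4, 39.1, 35.7]
tcp_rot: [3.142, -0.0, 2.986]
ft_force: [0.1, 0.4, -0.9]
opening: 0.367
grip_force: 29.9
```

Run:
```python
from h import *
st(); print(torack(env.state()["eef_pos"]))
```

```text
t 8.2 [488.4  39.1  35.7] rot [ 3.142 -0.     2.986] F [ 0.1  0.4 -0.9] op 0.367 g 29.9
[-73.75764877  17.58793829]
```

Request:
drive_tool --rows '[[[0,0,0.008,0,0,0,0],[0,0,0,0,0,0,0.7],[0,0,0,0,0,0,0.7],[0,0,0,0,0,0,0.7],[0,0,-0.1,0,0,0,0.7]]]'

```text
t: 8.82
eef_pos: [487.8, 38.5, 58.1]
tcp_rot: [-3.141, -0.003, 2.987]
ft_force: [-0.1, -0.5, 0.1]
opening: 0.683
grip_force: 0.0
```

Request:
drive_tool --rows '[[[0,0,-0.16,0,0,0,0.6],[0.12,0,0,0,0,-0.029,0],[0.17,0,0,0,0,0,0],[0,0,0,0,0,0,0]]]'

```text
t: 9.32
eef_pos: [414.0, 46.1, 99.0]
tcp_rot: [3.142, -0.002, 3.078]
ft_force: [0.1, -0.2, 0.0]
opening: 0.341
grip_force: 0.0
```

Run:
```python
from h import *
st(); print(torack(env.state()["eef_pos"]))
p=env.read_camera("top"); np.savez("t1.npz",**{k:p[k] for k in("color","camera_matrix","pose")})
x=rk(-54,15,10); f=fit(p,x[0],x[1],10,yaws=[RY-.1,RY,RY+.1]); [print(a,torack(b)) for a,b in f]
im=p["color"].copy(); draw(im,p,(*f[0][1],10)); cv2.imwrite("pics/t1.png",cv2.resize(im[200:320,270:390],None,fx=5,fy=5))
r,e=plan(rk(-140,17,75),np.pi+RY,0); show(r)
r,e=plan(rk(-140,17,36),np.pi+RY,0,start=e); show(r)
```

```text
t 9.32 [414.   46.1  99. ] rot [ 3.142e+00 -2.000e-03  3.078e+00] F [ 0.1 -0.2  0. ] op 0.341 g 0.0
[-148.47177968   19.85372729]
1.31 [-56.22065488  14.89382605]
1.31 [-56.2226387   14.84660249]
1.31 [-56.21492299  14.8982016 ]
[[[-0.0257,-0.0113,0.0966,0,0.0001,0.0001,0]]]
[[[0,0,0.156,0,0,0,0]]]
```

View pics/t1.png

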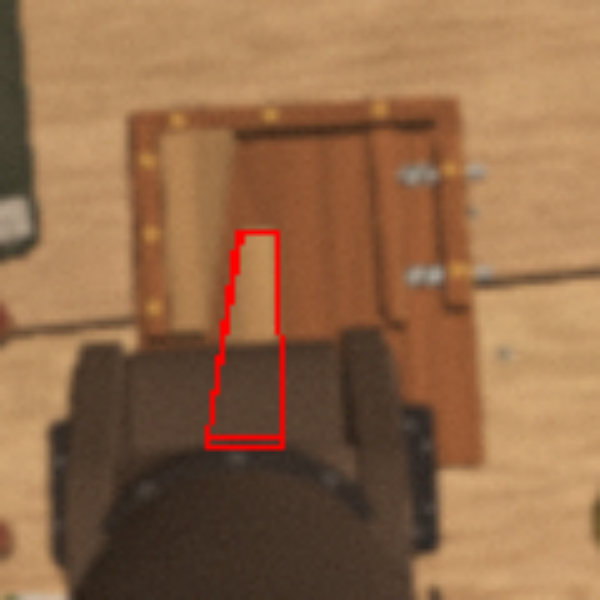

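Request:
drive_tool --rows '[[[-0.0257,-0.0113,0.0966,0,0,0,0],[0,0,0.156,0,0,0,0],[0,0,0,0,0,0,0],[-0.06,0,0,0,0,0,0],[-0.04,0,0,0,0,0,0]]]'

```text
t: 10.0
eef_pos: [449.6, 41.0, 36.8]
tcp_rot: [3.141, 0.003, 3.078]
ft_force: [-0.9, 0.4, 0.4]
opening: 0.006
grip_force: 0.4
```

Request:
drive_tool --rows '[[[-0.035,0,0,0,0,0,0],[-0.035,0,0,0,0,0,0],[-0.035,0,0,0,0,0,0],[-0.03,0,0,0,0,0,0]]]'

```text
t: 10.5
eef_pos: [481.8, 38.9, 35.6]
tcp_rot: [3.142, -0.0, 3.078]
ft_force: [-0.8, 0.8, 2.0]
opening: 0.007
grip_force: 0.8
```

Run:
```python
from h import *
st(); print(torack(env.state()["eef_pos"]))
p=env.read_camera("top"); np.savez("t2.npz",**{k:p[k] for k in("color","camera_matrix","pose")})
x=rk(-8,15,10); f=fit(p,x[0],x[1],10,yaws=[RY-.1,RY,RY+.1]); print(f[0],torack(f[0][1]))
```

```text
t 10.5 [481.8  38.9  35.6] rot [ 3.142 -0.     3.078] F [-0.8  0.8  2. ] op 0.007 g 0.8
[-80.38277472  17.01474857]
(np.float64(0.83), [588.144, -21.978, 1.158]) [ 29.66832144 -36.95618382]
```

Request:
drive_tool --rows '[[[-0.03,0,0,0,0,0,0],[-0.016,0,0,0,0,0,0]]]'

```text
t: 10.8
eef_pos: [492.3, 38.1, 35.4]
tcp_rot: [-3.141, -0.002, 3.078]
ft_force: [-7.7, -2.5, 2.7]
opening: 0.008
grip_force: 3.2
```

Request:
drive_tool --rows '[[[-0.006,0,0,0,0,0,0],[0,0,0,0,0,0,0]]]'

```text
t: 11.05
eef_pos: [494.4, 38.1, 35.5]
tcp_rot: [3.141, 0.0, 3.078]
ft_force: [-1.5, 0.1, -1.3]
opening: 0.005
grip_force: 0.4
```

Run:
```python
from h import *
st(); print(torack(env.state()["eef_pos"]))
```

```text
t 11.05 [494.4  38.1  35.5] rot [3.141 0.    3.078] F [-1.5  0.1 -1.3] op 0.005 g 0.4
[-67.68701813  17.00287007]
```

Request:
drive_tool --rows '[[[-0.005,0,0,0,0,0,0],[0,0,0,0,0,0,0]]]'

```text
t: 11.3
eef_pos: [495.6, 38.0, 35.6]
tcp_rot: [3.141, 0.0, 3.078]
ft_force: [-0.9, 0.4, -0.2]
opening: 0.002
grip_force: 0.6
```

Request:
drive_tool --rows '[[[-0.004,0,0,0,0,0,0],[0,0,0,0,0,0,0]]]'

```text
t: 11.55
eef_pos: [496.3, 38.0, 35.6]
tcp_rot: [3.142, -0.001, 3.078]
ft_force: [-2.8, -2.6, 0.3]
opening: 0.008
grip_force: 1.6
```

Request:
drive_tool --rows '[[[-0.004,0,0,0,0,0,0],[0,0,0,0,0,0,0]]]'

```text
t: 11.8
eef_pos: [496.6, 37.9, 35.6]
tcp_rot: [-3.142, -0.002, 3.078]
ft_force: [-6.2, -2.3, 3.2]
opening: 0.002
grip_force: 3.2
```

Request:
drive_tool --rows '[[[-0.004,0,0,0,0,0,0],[0,0,0,0,0,0,0]]]'

```text
t: 12.05
eef_pos: [496.6, 37.9, 35.6]
tcp_rot: [-3.142, -0.004, 3.078]
ft_force: [-11.3, -3.0, 6.8]
opening: 0.003
grip_force: 5.3
```

Run:
```python
from h import *
st(); print(torack(env.state()["eef_pos"]))
p=env.read_camera("top"); np.savez("t2.npz",**{k:p[k] for k in("color","camera_matrix","pose")})
cv2.imwrite("pics/t2.png",cv2.resize(p["color"][200:320,270:390],None,fx=5,fy=5))
```

```text
t 12.05 [496.6  37.9  35.6] rot [-3.142 -0.004  3.078] F [-11.3  -3.    6.8] op 0.003 g 5.3
[-65.53484168  16.90650116]
```

View pics/t2.png

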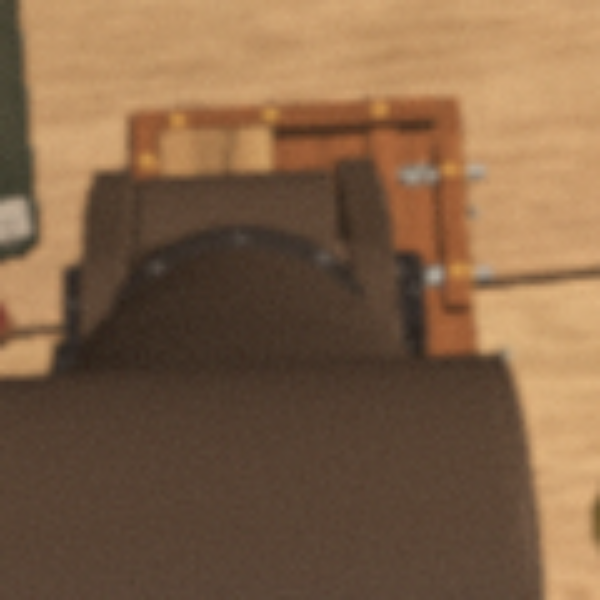

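Chock 2 is home: the tool stopped at rack x = -65.5 while the force rose to 11 N. Next I'll view the two right-hand chocks.

Run:
```python
from h import *
r,e=plan(rk(-78,17,36),3.078,0); show(r)
r,e=plan(rk(-80,10,96),3.078,0.5,start=e); show(r)
r,e=plan((612,-320,230),3.078,.8,start=e); show(r)
```

```text
[[[0.0499,0.0003,-0.0015,0,-0.0013,0.0001,0]]]
[[[0.004,-0.014,-0.12,0,0,0,0.5],[0.004,-0.014,-0.12,0,0,0,0.5]]]
[[[-0.0871,-0.1959,-0.0766,0,0,0,0.8],[-0.0871,-0.1959,-0.0765,0,0,0,0.8],[-0.0871,-0.1959,-0.0766,0,0,0,0.8],[-0.0871,-0.196,-0.0765,0,0,0,0.8],[-0.0871,-0.1959,-0.0766,0,0,0,0.8]]]
[[[-0.0872,-0.196,-0.0765,0,0,0,0.8],[-0.0871,-0.1959,-0.0766,0,0,0,0.8]]]
```

Request:
drive_tool --rows '[[[0.05,0,-0.0015,0,-0.0013,0,0],[0.004,-0.014,-0.12,0,0,0,0.5],[0.004,-0.014,-0.12,0,0,0,0.5]]]'

```text
t: 12.48
eef_pos: [483.2, 31.9, 96.6]
tcp_rot: [3.141, 0.005, 3.078]
ft_force: [1.2, 0.3, 0.3]
opening: 0.163
grip_force: 0.0
```

Request:
drive_tool --rows '[[[-0.0871,-0.196,-0.0766,0,0,0,0.8],[-0.0871,-0.196,-0.0766,0,0,0,0.8],[-0.0871,-0.196,-0.0766,0,0,0,0.8],[-0.0871,-0.196,-0.0766,0,0,0,0.8],[-0.0871,-0.196,-0.0766,0,0,0,0.8]]]'

```text
t: 13.1
eef_pos: [576.5, -221.3, 193.0]
tcp_rot: [-3.141, 0.006, 3.078]
ft_force: [-0.5, 0.0, -0.7]
opening: 0.683
grip_force: 0.0
```

Request:
drive_tool --rows '[[[-0.0871,-0.196,-0.0766,0,0,0,0.8],[-0.0871,-0.196,-0.0766,0,0,0,0.8],[0,0,0,0,0,0,0.8],[0,0,0,0,0,0,0.8]]]'

```text
t: 13.6
eef_pos: [612.7, -319.6, 229.9]
tcp_rot: [3.141, 0.004, 3.078]
ft_force: [0.6, 0.2, 0.1]
opening: 0.798
grip_force: 0.0
```

Run:
```python
from h import *
st(); p=env.read_camera("wrist"); np.savez("w4.npz",**{k:p[k] for k in("color","camera_matrix","pose")})
for r in env.place_of("chock_b",p): w=toW(p,r["at"]); print(round(r["score"],2),w.round(1),proj(p,w).round().tolist())
im=p["color"].copy()
for x,y in((586,-319),(449,-333)):
    f=fit(p,x,y); [print(a) for a in f[:5]]; draw(im,p,(*f[0][1],0))
cv2.imwrite("pics/w4.png",im)
t=env.read_camera("top"); x=rk(0,15,10); f=fit(t,x[0],x[1],10,yaws=[RY-.1,RY,RY+.1]); print(f[0],torack(f[0][1]),f[0][1][2]-RY)
x=rk(0,45,10); f=fit(t,x[0],x[1],10,yaws=[RY-.1+np.pi,RY+np.pi,RY+.1+np.pi]); print(f[0],torack(f[0][1]))
```

```text
t 13.6 [ 612.7 -319.6  229.9] rot [3.141 0.004 3.078] F [0.6 0.2 0.1] op 0.798 g 0.0
0.87 [ 450.5 -331.2   -0.8] [[300.0, 40.0]]
0.6 [ 584.9 -315.7   -3.2] [[325.0, 181.0]]
(np.float64(0.53), [587.839, -317.16, 1.303])
(np.float64(0.53), [587.838, -317.194, 1.303])
(np.float64(0.53), [587.806, -317.258, 1.304])
(np.float64(0.53), [587.866, -317.192, 1.303])
(np.float64(2.56), [586.563, -319.407, 4.265])
(np.float64(1.3), [447.906, -335.175, 1.79])
(np.float64(1.3), [447.888, -335.156, 1.79])
(np.float64(1.3), [447.886, -335.162, 1.79])
(np.float64(1.3), [447.85, -335.152, 1.791])
(np.float64(1.3), [447.882, -335.117, 1.789])
(np.float64(0.67), [561.912, 31.65, -0.085]) [ 0.0601768  14.88432137] -0.021000000000000005
(np.float64(0.49), [564.509, 59.324, 3.094]) [ 0.88193281 42.66775892]
```

View pics/w4.png

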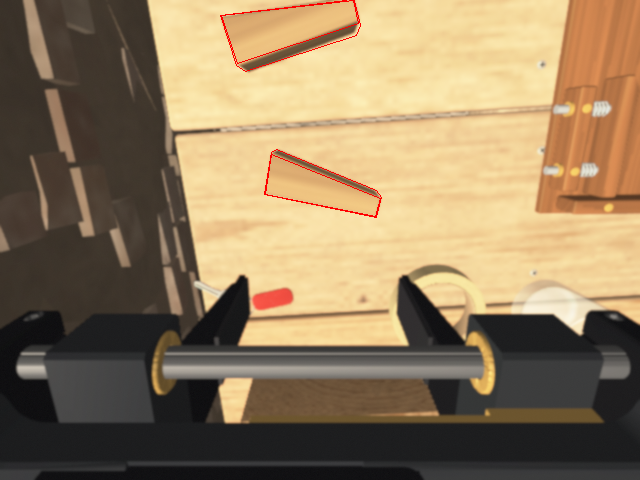

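Both fits sit on the wood-coloured chocks at px (325,185) and (290,35). I'll use the nearer one, E, for slot 3.

Run:
```python
from h import *
q,a=grip((587.8,-317.2,1.303),20); print(q,a)
r,e=plan((*q,80),a,.8); show(r)
r,e=plan((*q,24),a,.6,start=e); show(r)
```

```text
[ 594.84551427 -298.39397666] 1.2123
[[[0.0072,0.007,0.0547,0.0001,0.0001,0.054,0.8],[0.0083,0.0057,0.0547,0.0001,0.0001,0.054,0.8],[0.0091,0.0042,0.0546,0.0001,0.0001,0.054,0.8],[0.0097,0.0027,0.0547,0.0001,0,0.054,0.8],[0.01,0.001,0.0547,0.0001,0.0001,0.054,0.8]]]
[[[0.01,-0.0007,0.0546,0.0001,0,0.054,0.8],[0.0098,-0.0024,0.0547,0.0001,0.0001,0.054,0.8],[0.0092,-0.0039,0.0546,0.0001,0,0.0541,0.8],[0.0084,-0.0054,0.0547,0.0001,0.0001,0.054,0.8],[0.0073,-0.0068,0.0547,0.0001,0,0.0541,0.8]]]
[[[0.0061,-0.0079,0.0546,0.0001,0.0001,0.054,0.8]]]
[[[0,0,0.224,0,0,0,0.6]]]
```

Request:
drive_tool --rows '[[[0.0072,0.007,0.0547,0,0,0.054,0.8],[0.0083,0.0057,0.0547,0,0,0.054,0.8],[0.0091,0.0042,0.0547,0,0,0.054,0.8],[0.0097,0.0027,0.0547,0,0,0.054,0.8],[0.01,0.001,0.0547,0,0,0.054,0.8]]]'

```text
t: 14.38
eef_pos: [604.9, -309.7, 161.8]
tcp_rot: [3.138, 0.003, 2.225]
ft_force: [-0.7, 0.9, 0.2]
opening: 0.801
grip_force: 0.0
```

Request:
drive_tool --rows '[[[0.01,-0.0007,0.0547,0,0,0.054,0.8],[0.0098,-0.0024,0.0547,0,0,0.054,0.8],[0.0092,-0.0039,0.0547,0,0,0.054,0.7],[0.0084,-0.0054,0.0547,0,0,0.054,0.7],[0.0073,-0.0068,0.0547,0,0,0.054,0.7]]]'

```text
t: 15.0
eef_pos: [596.9, -300.4, 93.5]
tcp_rot: [3.137, -0.001, 1.377]
ft_force: [-0.4, -0.9, -0.2]
opening: 0.7
grip_force: 0.0
```

Request:
drive_tool --rows '[[[0.0061,-0.0079,0.0547,0,0,0.054,0.7],[0,0,0,0,0,0,0.7]]]'

```text
t: 15.25
eef_pos: [594.9, -298.5, 79.4]
tcp_rot: [3.14, -0.002, 1.214]
ft_force: [-1.1, -0.4, -0.3]
opening: 0.699
grip_force: 0.0
```

Run:
```python
from h import *
st(); q,a=grip((587.8,-317.2,1.303),20)
r,e=plan((*q,40),a,.65,nd=3); show(r)
r,e=plan((*q,24),a,.65,start=e,nd=3); show(r)
```

```text
t 15.25 [ 594.9 -298.5   79.4] rot [ 3.140e+00 -2.000e-03  1.214e+00] F [-1.1 -0.4 -0.3] op 0.699 g 0.0
[[[0,-0.001,0.157,0.001,-0.001,0.001,0.65]]]
[[[0,0,0.064,0,0,0,0.65]]]
```

Request:
drive_tool --rows '[[[0,-0.001,0.157,0,0,0,0.65],[0,0,0.064,0,0,0,0.65],[0,0,0,0,0,0,0.65],[0,0,0,0,0,0,0],[0,0,0,0,0,0,0]]]'

```text
t: 15.88
eef_pos: [595.8, -299.8, 26.0]
tcp_rot: [3.136, -0.001, 1.212]
ft_force: [-0.5, 0.5, 0.1]
opening: 0.494
grip_force: 0.0
```

Request:
drive_tool --rows '[[[0,0,0,0,0,0,0],[0,0,0,0,0,0,0],[0,0,0,0,0,0,0],[0,0,0,0,0,0,0]]]'

```text
t: 16.38
eef_pos: [595.4, -299.6, 25.2]
tcp_rot: [3.137, -0.001, 1.212]
ft_force: [-1.8, 0.4, 4.8]
opening: 0.286
grip_force: 29.9
```

Request:
drive_tool --rows '[[[0,0,-0.1,0,0,0,0],[0,0,-0.2,0,0,0,0],[0,0,0,0,0,0,0]]]'

```text
t: 16.75
eef_pos: [596.4, -300.3, 103.2]
tcp_rot: [3.132, -0.0, 1.212]
ft_force: [0.3, 0.1, -0.8]
opening: 0.29
grip_force: 29.9
```

Run:
```python
from h import *
st()
r,e=plan(rk(-74,-17.5,98),2.987,0); show(r)
```

```text
t 16.75 [ 596.4 -300.3  103.2] rot [ 3.132 -0.     1.212] F [ 0.3  0.1 -0.8] op 0.29 g 29.9
[[[0.0985,-0.0841,0.0013,0.0002,0.0003,-0.0565,0],[0.1118,-0.0654,0.0014,0.0002,0.0003,-0.0565,0],[0.1216,-0.0447,0.0016,0.0002,0.0003,-0.0565,0],[0.1276,-0.0225,0.0017,0.0002,0.0003,-0.0565,0],[0.1295,0.0004,0.0019,0.0003,0.0003,-0.0565,0]]]
[[[0.1274,0.0233,0.002,0.0002,0.0003,-0.0565,0],[0.1213,0.0454,0.0021,0.0003,0.0003,-0.0565,0],[0.1114,0.0661,0.0021,0.0003,0.0002,-0.0565,0],[0.098,0.0847,0.0021,0.0002,0.0003,-0.0565,0],[0.0814,0.1007,0.0021,0.0003,0.0002,-0.0565,0]]]
```

Request:
drive_tool --rows '[[[0.0985,-0.0841,0.0013,0.0002,0.0003,-0.0565,0],[0.1118,-0.0654,0.0014,0.0002,0.0003,-0.0565,0],[0.1216,-0.0447,0.0016,0.0002,0.0003,-0.0565,0],[0.1276,-0.0225,0.0017,0.0002,0.0003,-0.0565,0],[0.1295,0.0004,0.0019,0.0003,0.0003,-0.0565,0]]]'

```text
t: 17.38
eef_pos: [539.0, -146.2, 97.0]
tcp_rot: [3.14, -0.004, 2.105]
ft_force: [-0.0, 0.3, -0.5]
opening: 0.293
grip_force: 29.9
```

Request:
drive_tool --rows '[[[0.1274,0.0233,0.002,0.0002,0.0003,-0.0565,0],[0.1213,0.0454,0.0021,0.0003,0.0003,-0.0565,0],[0.1114,0.0661,0.0021,0.0003,0.0002,-0.0565,0],[0.098,0.0847,0.0021,0.0002,0.0003,-0.0565,0],[0.0814,0.1007,0.0021,0.0003,0.0002,-0.0565,0]]]'

```text
t: 18.0
eef_pos: [483.7, 5.8, 95.3]
tcp_rot: [3.139, -0.007, 2.993]
ft_force: [1.3, -0.6, -0.4]
opening: 0.287
grip_force: 29.9
```

Request:
drive_tool --rows '[[[0,0,0,0,0,0,0],[0,0,0,0,0,0,0]]]'

```text
t: 18.25
eef_pos: [484.8, 4.6, 95.7]
tcp_rot: [3.139, -0.006, 2.985]
ft_force: [0.6, -0.0, -1.4]
opening: 0.29
grip_force: 29.9
```

Run:
```python
from h import *
st(); print(torack(env.state()["eef_pos"]))
r,e=plan(rk(-74,-17.5,60),2.987,0); show(r)
r,e=plan(rk(-74,-17.5,37),2.987,0,start=e); show(r)
p=env.read_camera("wrist"); np.savez("w5.npz",**{k:p[k] for k in("color","camera_matrix","pose")})
# held chock: expected pose with bottom at tcp-25
x=rk(-54,-19.3,0); f=fit(p,x[0],x[1],env.state()["eef_pos"][2]-25,yaws=np.pi+RY+np.array([-.1,-.05,0,.05,.1])); [print(a,torack(b),b[2]-np.pi-RY) for a,b in f]
```

```text
t 18.25 [484.8   4.6  95.7] rot [ 3.139 -0.006  2.985] F [ 0.6 -0.  -1.4] op 0.29 g 29.9
[-75.19632988 -17.01955718]
[[[-0.0057,-0.0018,0.1428,0.0007,-0.0018,-0.0006,0]]]
[[[0,0,0.092,0,0,0,0]]]
1.5 [-55.71051652 -18.88069399] -0.01759265358979306
1.5 [-55.73540139 -18.88329085] -0.01859265358979295
1.5 [-55.72483299 -18.86056842] -0.01759265358979306
1.5 [-55.70974905 -18.89266942] -0.01859265358979295
1.5 [-55.77030438 -18.90156052] -0.01859265358979295
```

Request:
drive_tool --rows '[[[-0.0057,-0.0018,0.1428,0,-0.0018,0,0],[0,0,0.08,0,0,0,0],[0,0,0.018,0,0,0,0],[0,0,0.003,0,0,0,0],[0,0,0,0,0,0,0]]]'

```text
t: 18.92
eef_pos: [486.1, 4.0, 35.5]
tcp_rot: [3.139, 0.001, 2.986]
ft_force: [1.7, -0.1, -0.2]
opening: 0.285
grip_force: 29.9
```

Request:
drive_tool --rows '[[[0,0,0,0,0,0,0.6],[0,0,0,0,0,0,0.6],[0,0,0,0,0,0,0.6],[0,0,-0.1,0,0,0,0.6]]]'

```text
t: 19.42
eef_pos: [485.1, 4.4, 59.4]
tcp_rot: [3.139, -0.002, 2.987]
ft_force: [0.0, 0.8, -0.6]
opening: 0.588
grip_force: 0.0
```

Request:
drive_tool --rows '[[[0,0,-0.14,0,0,0,0.6],[0.12,0,0,0,0,-0.029,0],[0.16,0,0,0,0,0,0],[0,0,0,0,0,0,0]]]'

```text
t: 19.92
eef_pos: [414.0, 11.7, 95.4]
tcp_rot: [3.139, -0.001, 3.078]
ft_force: [0.4, -0.5, -0.2]
opening: 0.339
grip_force: 0.0
```

Run:
```python
from h import *
st(); print(torack(env.state()["eef_pos"]))
r,e=plan(rk(-138,-13,75),np.pi+RY,0); show(r)
r,e=plan(rk(-138,-13,36),np.pi+RY,0,start=e); show(r)
t=env.read_camera("top"); x=rk(-54,-19,10); f=fit(t,x[0],x[1],10,yaws=np.pi+RY+np.array([-.1,0,.1])); [print(a,torack(b),b[2]-RY-np.pi) for a,b in f]
```

```text
t 19.93 [414.   11.7  95.4] rot [ 3.139e+00 -1.000e-03  3.078e+00] F [ 0.4 -0.5 -0.2] op 0.339 g 0.0
[-146.30057997  -14.4557742 ]
[[[-0.0333,0.0056,0.0814,0.0007,-0.0004,0.0002,0]]]
[[[0,0,0.156,0,0,0,0]]]
1.25 [-53.42423226 -21.28238866] -0.05759265358979304
1.26 [-53.00161235 -20.41859099] -0.07659265358979317
1.3 [-52.74810348 -17.61964722] -0.03959265358979325
```

Request:
drive_tool --rows '[[[-0.0333,0.0056,0.0814,0,0,0,0],[0,0,0.156,0,0,0,0],[0,0,0,0,0,0,0],[-0.05,0,0,0,0,0,0],[-0.04,0,0,0,0,0,0]]]'

```text
t: 20.6
eef_pos: [448.9, 10.8, 37.0]
tcp_rot: [3.14, 0.003, 3.078]
ft_force: [0.1, 0.2, -0.4]
opening: 0.002
grip_force: 0.2
```

Request:
drive_tool --rows '[[[-0.035,0.002,0,0,0,0,0],[-0.035,0.002,0,0,0,0,0],[-0.035,0.002,0,0,0,0,0],[-0.035,0.002,0,0,0,0,0],[-0.02,0.001,0,0,0,0,0]]]'

```text
t: 21.22
eef_pos: [487.7, 10.7, 35.8]
tcp_rot: [3.139, 0.001, 3.078]
ft_force: [-2.0, 0.3, 1.2]
opening: 0.005
grip_force: 0.6
```

Run:
```python
from h import *
st(); print(torack(env.state()["eef_pos"]))
```

```text
t 21.23 [487.7  10.7  35.8] rot [3.139e+00 1.000e-03 3.078e+00] F [-2.   0.3  1.2] op 0.005 g 0.6
[-72.70016433 -10.80681804]
```

Request:
drive_tool --rows '[[[-0.012,0,0,0,0,0,0],[-0.006,0,0,0,0,0,0],[0,0,0,0,0,0,0]]]'

```text
t: 21.6
eef_pos: [491.7, 10.3, 35.8]
tcp_rot: [3.139, 0.001, 3.078]
ft_force: [-0.3, -0.5, -0.5]
opening: 0.004
grip_force: 0.0
```

Request:
drive_tool --rows '[[[-0.006,0,0,0,0,0,0],[0,0,0,0,0,0,0]]]'

```text
t: 21.85
eef_pos: [493.2, 10.3, 35.8]
tcp_rot: [3.139, 0.001, 3.078]
ft_force: [-0.6, -0.3, 0.5]
opening: 0.003
grip_force: 0.0
```

Request:
drive_tool --rows '[[[-0.004,0,0,0,0,0,0],[0,0,0,0,0,0,0]]]'

```text
t: 22.1
eef_pos: [494.2, 10.2, 35.8]
tcp_rot: [3.139, 0.001, 3.078]
ft_force: [0.2, -0.5, 0.3]
opening: 0.006
grip_force: 0.1
```

Run:
```python
from h import *
st(); print(torack(env.state()["eef_pos"]))
```

```text
t 22.1 [494.2  10.2  35.8] rot [3.139e+00 1.000e-03 3.078e+00] F [ 0.2 -0.5  0.3] op 0.006 g 0.1
[-66.1730876  -10.83104549]
```

Request:
drive_tool --rows '[[[-0.004,0,0,0,0,0,0],[0,0,0,0,0,0,0]]]'

```text
t: 22.35
eef_pos: [495.0, 10.2, 35.8]
tcp_rot: [3.139, 0.0, 3.078]
ft_force: [-1.5, 0.3, 0.5]
opening: 0.006
grip_force: 0.9
```

Request:
drive_tool --rows '[[[-0.003,0,0,0,0,0,0],[0,0,0,0,0,0,0]]]'

```text
t: 22.6
eef_pos: [495.0, 10.2, 35.8]
tcp_rot: [3.139, -0.001, 3.078]
ft_force: [-5.4, -0.2, 4.4]
opening: 0.003
grip_force: 2.7
```

Request:
drive_tool --rows '[[[-0.003,0,0,0,0,0,0],[0,0,0,0,0,0,0]]]'

```text
t: 22.85
eef_pos: [495.0, 10.2, 35.8]
tcp_rot: [3.139, -0.003, 3.078]
ft_force: [-8.7, -0.5, 6.7]
opening: 0.005
grip_force: 4.3
```

Run:
```python
from h import *
st(); print(torack(env.state()["eef_pos"]))
```

```text
t 22.85 [495.   10.2  35.8] rot [ 3.139e+00 -3.000e-03  3.078e+00] F [-8.7 -0.5  6.7] op 0.005 g 4.3
[-65.30218283 -10.78395669]
```

Chock 3 is home at -65.3 (force rose to 9 N). Now for chock F, for slot 4.

Run:
```python
from h import *
q,a=grip((447.9,-335.2,1.79),-20); print(q,a)
r,e=plan(rk(-78,-11,36),3.078,0); show(r)
r,e=plan(rk(-80,-14,105),3.078,0.5,start=e); show(r)
r,e=plan((*q,85),a,.75,start=e); show(r)
```

```text
[ 450.47437401 -355.11678648] 1.6993
[[[0.0508,-0.0008,-0.0008,0.0007,-0.001,0,0]]]
[[[0.004,-0.006,-0.138,0,0,0,0.5],[0.004,-0.006,-0.138,0,0,0,0.5]]]
[[[0.0033,-0.1821,0.01,0,0,0.0549,0.75],[-0.028,-0.18,0.01,0,0,0.0549,0.75],[-0.0585,-0.1725,0.01,0,0,0.0548,0.75],[-0.0872,-0.1599,0.01,0,0,0.0549,0.75],[-0.1133,-0.1426,0.01,0,0,0.0548,0.75]]]
[[[-0.1361,-0.1211,0.01,0,0,0.0549,0.75],[-0.1548,-0.0959,0.01,0,0,0.0548,0.75],[-0.169,-0.068,0.0099,0,0,0.0549,0.75]]]
```

Request:
drive_tool --rows '[[[0.0508,0,-0.0008,0,-0.001,0,0],[0.004,-0.006,-0.138,0,0,0,0.5],[0.004,-0.006,-0.138,0,0,0,0.5]]]'

```text
t: 23.22
eef_pos: [481.0, 7.9, 105.6]
tcp_rot: [3.139, 0.003, 3.078]
ft_force: [0.2, 0.4, -0.4]
opening: 0.16
grip_force: 0.0
```

Request:
drive_tool --rows '[[[0.0033,-0.1821,0.01,0,0,0.0549,0.75],[-0.028,-0.18,0.01,0,0,0.0549,0.75],[-0.0585,-0.1725,0.01,0,0,0.0549,0.75],[-0.0872,-0.1599,0.01,0,0,0.0549,0.75],[-0.1133,-0.1426,0.01,0,0,0.0549,0.75]]]'

```text
t: 23.85
eef_pos: [462.5, -220.4, 91.9]
tcp_rot: [3.137, 0.002, 2.21]
ft_force: [0.7, -0.1, -0.4]
opening: 0.68
grip_force: 0.0
```

Request:
drive_tool --rows '[[[-0.1361,-0.1211,0.01,0,0,0.0549,0.75],[-0.1548,-0.0959,0.01,0,0,0.0549,0.75],[-0.169,-0.068,0.01,0,0,0.0549,0.75],[0,0,0,0,0,0,0.75],[0,0,0,0,0,0,0.75]]]'

```text
t: 24.48
eef_pos: [451.4, -354.4, 84.0]
tcp_rot: [3.138, -0.002, 1.7]
ft_force: [1.1, 0.1, 0.6]
opening: 0.749
grip_force: 0.0
```

Run:
```python
from h import *
st(); p=env.read_camera("wrist"); f=fit(p,447.9,-335.2,yaws=[1.7,1.8,1.9]); print(f[0],f[1])
t=env.read_camera("top")
for x,y,d in((0,15,0),(0,-15,np.pi),(0,45,np.pi)):
    w=rk(x,y,10); g=fit(t,w[0],w[1],10,yaws=d+RY+np.array([-.05,0,.05])); print(g[0][0],torack(g[0][1]),g[0][1][2]-d-RY)
q,a=grip((447.9,-335.2,1.79),-20)
r,e=plan((*q,40),a,.75); show(r)
r,e=plan((*q,24.5),a,.75,start=e); show(r)
```

```text
t 24.48 [ 451.4 -354.4   84. ] rot [ 3.138e+00 -2.000e-03  1.700e+00] F [1.1 0.1 0.6] op 0.749 g 0.0
(np.float64(0.66), [447.93, -335.131, 1.835]) (np.float64(0.66), [447.927, -335.134, 1.835])
0.51 [ 0.14032425 17.73027383] -0.008999999999999994
0.41 [  1.48739084 -14.85929341] -0.08459265358979323
0.59 [ 1.50703069 46.68897051] -0.05359265358979309
[[[-0.0043,-0.0065,0.177,0.0012,-0.0005,0.0004,0.75]]]
[[[0,0,0.062,0,0,0,0.75]]]
```

Request:
drive_tool --rows '[[[0,0.002,0.177,0.001,0,-0.014,0.75],[0,0,0.061,0,0,0,0.75],[0,0,0,0,0,0,0.6],[0,0,0,0,0,0,0],[0,0,0,0,0,0,0]]]'

```text
t: 25.2
eef_pos: [452.8, -355.3, 25.8]
tcp_rot: [3.14, 0.0, 1.742]
ft_force: [0.1, 0.2, -0.2]
opening: 0.49
grip_force: 0.0
```

Request:
drive_tool --rows '[[[0,0,0,0,0,0,0],[0,0,0,0,0,0,0],[0,0,0,0,0,0,0],[0,0,0,0,0,0,0]]]'

```text
t: 25.7
eef_pos: [452.5, -355.2, 25.3]
tcp_rot: [3.14, -0.001, 1.742]
ft_force: [-1.2, 1.0, 7.8]
opening: 0.366
grip_force: 29.9
```

Request:
drive_tool --rows '[[[0,0,-0.1,0,0,0,0],[0,0,-0.2,0,0,0,0],[0,0,-0.1,0,0,0,0],[0,0,0,0,0,0,0]]]'

```text
t: 26.2
eef_pos: [452.8, -355.6, 126.3]
tcp_rot: [3.139, 0.001, 1.742]
ft_force: [-0.4, 0.0, -2.2]
opening: 0.367
grip_force: 29.9
```

Run:
```python
from h import *
st()
t=env.read_camera("top")
r,e=plan(rk(-120,-34,125),RY-.0907,0); show(r)
```

```text
t 26.2 [ 452.8 -355.6  126.3] rot [3.139e+00 1.000e-03 1.742e+00] F [-0.4  0.  -2.2] op 0.367 g 29.9
[[[0.1247,0.0167,0,0,-0.0001,0.0549,0],[0.1257,-0.005,0,0,0,0.0549,0],[0.123,-0.0265,0,0,-0.0001,0.0549,0],[0.1166,-0.0472,0,0,-0.0001,0.0549,0],[0.1068,-0.0665,-0.0001,0,0,0.0549,0]]]
[[[0.0938,-0.0838,-0.0001,0,-0.0001,0.0549,0],[0.078,-0.0987,-0.0001,0,-0.0001,0.0549,0],[0.0599,-0.1106,-0.0001,0,0,0.0549,0],[0.04,-0.1192,-0.0001,0.0001,-0.0001,0.0549,0],[0.0189,-0.1243,-0.0001,0,0,0.0549,0]]]
[[[-0.0026,-0.1257,-0.0002,0.0001,-0.0001,0.0548,0]]]
```

Request:
drive_tool --rows '[[[0.1247,0.0167,0,0,0,0.0549,0],[0.1257,-0.005,0,0,0,0.0549,0],[0.123,-0.0265,0,0,0,0.0549,0],[0.1166,-0.0472,0,0,0,0.0549,0],[0.1068,-0.0665,0,0,0,0.0549,0]]]'

```text
t: 26.88
eef_pos: [445.6, -196.7, 123.4]
tcp_rot: [-3.139, -0.001, 0.874]
ft_force: [-0.3, 0.3, -1.4]
opening: 0.368
grip_force: 29.9
```

Request:
drive_tool --rows '[[[0.0938,-0.0838,0,0,0,0.0549,0],[0.078,-0.0987,0,0,0,0.0549,0],[0.0599,-0.1106,0,0,0,0.0549,0],[0.04,-0.1192,0,0,0,0.0549,0],[0.0189,-0.1243,0,0,0,0.0549,0]]]'

```text
t: 27.5
eef_pos: [439.4, -39.8, 123.8]
tcp_rot: [-3.14, 0.002, 0.012]
ft_force: [0.9, -0.3, -0.6]
opening: 0.363
grip_force: 29.9
```

Request:
drive_tool --rows '[[[-0.0026,-0.1257,0,0,0,0.0549,0],[0,0,0,0,0,0,0],[0,0,0,0,0,0,0]]]'

```text
t: 27.88
eef_pos: [438.8, -9.7, 124.4]
tcp_rot: [-3.14, 0.001, -0.152]
ft_force: [0.3, -0.6, -1.4]
opening: 0.363
grip_force: 29.9
```

Run:
```python
from h import *
st(); print(torack(env.state()["eef_pos"]))
p=env.read_camera("wrist"); np.savez("w6.npz",**{k:p[k] for k in("color","camera_matrix","pose")}); im=p["color"].copy()
for x,y,d in((0,45,np.pi),(0,15,0),(0,-15,np.pi)):
    w=rk(x,y,10); g=fit(p,w[0],w[1],10,yaws=d+RY+np.array([-.05,0,.05])); print(g[0][0],torack(g[0][1]),g[0][1][2]-d-RY); draw(im,p,(*g[0][1],10))
tz=env.state()["eef_pos"][2]; w=rk(-100,-36,0); g=fit(p,w[0],w[1],tz-25.3,yaws=RY+np.array([-.1,0,.1])); print("held",g[0][0],torack(g[0][1]),g[0][1][2]-RY); draw(im,p,(*g[0][1],tz-25.3),(255,0,0))
for r in env.place_of("jaw_face",p): print(torack(toW(p,r["at"])))
cv2.imwrite("pics/w6.png",im)
```

```text
t 27.88 [438.8  -9.7 124.4] rot [-3.14e+00  1.00e-03 -1.52e-01] F [ 0.3 -0.6 -1.4] op 0.363 g 29.9
[-120.18549464  -34.26724724]
5.65 [-0.33765897 44.02954631] 0.010407346410206963
5.4 [-0.56235809 16.26433163] 0.008
5.32 [ -0.58763013 -18.13070166] -0.005592653589793051
held 0.98 [-99.87671193 -35.88020436] -0.006999999999999992
[ -1.72727044 -54.33029244]
```

View pics/w6.png

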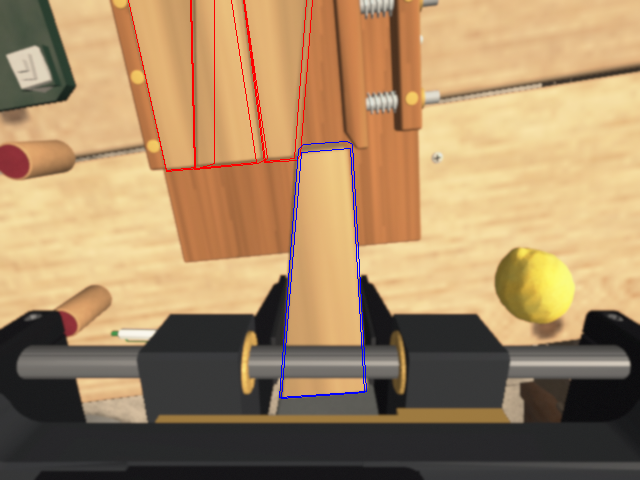

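Held chock's yaw is within 0.4° of the rack. The three packed fronts are flush along the line (166,171) to (298,159), and the jaw is at rest. Lowering into the gap.

Run:
```python
from h import *
r,e=plan(rk(-100,-34.3,80),RY-.0907+.007,0); show(r)
r,e=plan(rk(-100,-34.3,38),RY-.0907+.007,0,start=e); show(r)
r,e=plan(rk(-100,-34.3,35.5),RY-.0907+.007,0,start=e); show(r)
r,e=plan(rk(-72,-35.5,35.5),RY-.0907+.007,0,start=e,vmax=7.5); show(r)
```

```text
[[[0.0795,-0.0084,0.179,-0.0005,0.0001,-0.002,0]]]
[[[0,0,0.168,0,0,0,0]]]
[[[0,0,0.01,0,0,0,0]]]
[[[0.028,-0.0011,0,0,0,0,0],[0.028,-0.0012,0,0,0,0,0],[0.028,-0.0011,0,0,0,0,0],[0.028,-0.0012,0,0,0,0,0]]]
```

Request:
drive_tool --rows '[[[0.0795,-0.0084,0.179,0,0,-0.002,0],[0,0,0.12,0,0,0,0],[0,0,0.04,0,0,0,0],[0,0,0.018,0,0,0,0],[0,0,0,0,0,0,0]]]'

```text
t: 28.6
eef_pos: [459.2, -10.5, 36.5]
tcp_rot: [-3.14, -0.001, -0.149]
ft_force: [-0.9, -0.2, -0.4]
opening: 0.362
grip_force: 29.9
```

Run:
```python
from h import *
st(); print(torack(env.state()["eef_pos"]))
p=env.read_camera("wrist")
tz=env.state()["eef_pos"][2]; w=rk(-80,-36,0); g=fit(p,w[0],w[1],10,yaws=RY+np.array([-.1,0,.1])); print("held",g[0][0],torack(g[0][1]),g[0][1][2]-RY)
w=rk(0,-17,10); g=fit(p,w[0],w[1],10,yaws=RY+np.pi+np.array([-.1,0,.1])); print("c3",g[0][0],torack(g[0][1]),g[0][1][2]-RY-np.pi)
r,e=plan(rk(-72,-35.5,35.5),RY-.0907+.007,0,vmax=7.5); show(r)
```

```text
t 28.6 [459.2 -10.5  36.5] rot [-3.14e+00 -1.00e-03 -1.49e-01] F [-0.9 -0.2 -0.4] op 0.362 g 29.9
[-99.71187755 -33.78872007]
held 1.13 [-80.31262376 -35.08332586] 0.023
c3 5.33 [  1.28398201 -16.95459239] -0.028592653589793127
[[[0.0277,-0.0006,0.0012,-0.0001,-0.0001,-0.0001,0],[0.0277,-0.0006,0.0012,-0.0001,-0.0001,-0.0001,0],[0.0277,-0.0006,0.0013,-0.0001,-0.0001,-0.0001,0],[0.0277,-0.0005,0.0012,-0.0002,-0.0002,0,0]]]
```

Request:
drive_tool --rows '[[[0.0277,-0.0006,0.0012,0,0,0,0],[0.0277,-0.0006,0,0,0,0,0]]]'

```text
t: 28.9
eef_pos: [473.6, -12.2, 36.2]
tcp_rot: [-3.14, -0.002, -0.149]
ft_force: [-0.1, -0.3, -1.4]
opening: 0.365
grip_force: 29.9
```

Request:
drive_tool --rows '[[[0.0277,-0.0006,0.0012,0,0,0,0],[0.0277,-0.0006,0,0,0,0,0],[0,0,0,0,0,0,0]]]'

```text
t: 29.28
eef_pos: [486.7, -14.1, 35.3]
tcp_rot: [-3.14, 0.0, -0.149]
ft_force: [-2.0, -3.5, 1.8]
opening: 0.366
grip_force: 29.8
```

Run:
```python
from h import *
st(); print(torack(env.state()["eef_pos"]))
p=env.read_camera("wrist")
w=rk(-52,-36,0); g=fit(p,w[0],w[1],10,yaws=RY+np.array([-.1,0,.1])); print("held",g[0][0],torack(g[0][1]),g[0][1][2]-RY)
```

```text
t 29.27 [486.7 -14.1  35.3] rot [-3.14   0.    -0.149] F [-2.  -3.5  1.8] op 0.366 g 29.8
[-72.10462036 -35.54145414]
held 0.92 [-52.0237967  -37.36474739] -0.0050000000000000044
```

Request:
drive_tool --rows '[[[0,0,0,0,0,0,0.65],[0,0,0,0,0,0,0.65],[0,0,0,0,0,0,0.65],[0,0,-0.1,0,0,0,0.65]]]'

```text
t: 29.82
eef_pos: [485.9, -13.8, 59.6]
tcp_rot: [-3.14, 0.002, -0.149]
ft_force: [0.9, 0.1, 0.2]
opening: 0.643
grip_force: 0.0
```

Request:
drive_tool --rows '[[[0,0,-0.14,0,0,0,0.65],[-0.12,0,0,0,0,-0.027,0],[-0.16,0,0,0,0,0,0],[0,0,0,0,0,0,0]]]'

```text
t: 30.32
eef_pos: [414.7, -6.6, 95.5]
tcp_rot: [-3.14, 0.001, -0.064]
ft_force: [1.0, -0.4, 0.4]
opening: 0.389
grip_force: 0.0
```

Run:
```python
from h import *
st(); print(torack(env.state()["eef_pos"]))
p=env.read_camera("wrist")
for x,y,d in((0,45,np.pi),(0,15,0),(0,-15,np.pi),(-52,-37,0)):
    w=rk(x,y,10); g=fit(p,w[0],w[1],10,yaws=d+RY+np.array([-.05,0,.05])); print(g[0][0],torack(g[0][1]),g[0][1][2]-d-RY)
r,e=plan(rk(-136,-33,75),RY,0); show(r)
r,e=plan(rk(-136,-33,36),RY,0,start=e); show(r)
r,e=plan(rk(-120,-34,36),RY,0,start=e); show(r)
r,e=plan(rk(-95,-37,36),RY,0,start=e,vmax=7); show(r)
```

```text
t 30.32 [414.7  -6.6  95.5] rot [-3.14e+00  1.00e-03 -6.40e-02] F [ 1.  -0.4  0.4] op 0.389 g 0.0
[-144.36635605  -32.67654426]
7.01 [ 1.00677753 44.2690218 ] 0.01840734641020697
6.86 [ 1.50532852 14.1933333 ] 0.010000000000000002
6.59 [  1.56623103 -16.4334739 ] 0.00640734641020696
3.86 [-52.42005411 -36.95124399] 0.0050000000000000044
[[[0.0255,0.0006,0.0826,-0.0005,-0.0003,0,0]]]
[[[0,0,0.156,0,0,0,0]]]
[[[0.064,0.004,0,0,0,0,0]]]
[[[0.025,0.003,0,0,0,0,0],[0.025,0.003,0,0,0,0,0],[0.025,0.003,0,0,0,0,0],[0.025,0.003,0,0,0,0,0]]]
```

Request:
drive_tool --rows '[[[0.0255,0,0.0826,0,0,0,0],[0,0,0.156,0,0,0,0],[0,0,0,0,0,0,0],[0.064,0.004,0,0,0,0,0],[0.02,0.0036,0,0,0,0,0]]]'

```text
t: 31.0
eef_pos: [445.5, -10.7, 36.7]
tcp_rot: [-3.14, -0.002, -0.064]
ft_force: [-1.2, 0.1, 1.1]
opening: 0.006
grip_force: 0.6
```

Request:
drive_tool --rows '[[[0.02,0.0036,0,0,0,0,0],[0.02,0.0036,0,0,0,0,0],[0,0,0,0,0,0,0]]]'

```text
t: 31.38
eef_pos: [454.3, -13.0, 35.9]
tcp_rot: [-3.14, -0.001, -0.064]
ft_force: [-0.2, -0.2, 0.2]
opening: 0.006
grip_force: 0.0
```

Request:
drive_tool --rows '[[[0.016,0.003,0,0,0,0,0],[0.016,0.003,0,0,0,0,0]]]'

```text
t: 31.62
eef_pos: [460.2, -14.5, 35.5]
tcp_rot: [-3.14, 0.004, -0.064]
ft_force: [-9.8, 4.8, 6.1]
opening: 0.003
grip_force: 4.6
```

Run:
```python
from h import *
st(); print(torack(env.state()["eef_pos"]))
```

```text
t 31.62 [460.2 -14.5  35.5] rot [-3.14   0.004 -0.064] F [-9.8  4.8  6.1] op 0.003 g 4.6
[-98.45498011 -37.65393272]
```

Request:
drive_tool --rows '[[[0.01,0.0018,0,0,0,0,0],[0.006,0.001,0,0,0,0,0]]]'

```text
t: 31.88
eef_pos: [463.8, -15.2, 35.5]
tcp_rot: [-3.139, 0.004, -0.063]
ft_force: [-9.3, 5.0, 6.1]
opening: 0.006
grip_force: 4.6
```

Request:
drive_tool --rows '[[[0.01,0.0018,0,0,0,0,0],[0.006,0.001,0,0,0,0,0]]]'

```text
t: 32.12
eef_pos: [468.1, -16.3, 35.4]
tcp_rot: [-3.139, 0.004, -0.064]
ft_force: [-7.3, 5.0, 4.2]
opening: 0.002
grip_force: 3.8
```

Run:
```python
from h import *
st(); print(torack(env.state()["eef_pos"]))
p=env.read_camera("wrist")
w=rk(-28,-39,10); g=fit(p,w[0],w[1],10,yaws=RY+np.array([-.05,0,.05])); print(g[0][0],torack(g[0][1]),g[0][1][2]-RY)
for r in env.place_of("jaw_face",p): print(torack(toW(p,r["at"])))
```

```text
t 32.12 [468.1 -16.3  35.4] rot [-3.139  0.004 -0.064] F [-7.3  5.   4.2] op 0.002 g 3.8
[-90.49096791 -38.93108084]
0.81 [-24.27071035 -40.96513324] 0.011000000000000003
[ -0.40434846 -57.85485031]
```

Request:
drive_tool --rows '[[[0.012,0.0022,0,0,0,0,0],[0.01,0.0018,0,0,0,0,0]]]'

```text
t: 32.48
eef_pos: [473.5, -17.6, 35.4]
tcp_rot: [-3.139, 0.004, -0.064]
ft_force: [-6.7, 6.4, 2.8]
opening: 0.005
grip_force: 3.7
```

Request:
drive_tool --rows '[[[0.012,0.0022,0,0,0,0,0],[0.01,0.0018,0,0,0,0,0]]]'

```text
t: 32.72
eef_pos: [478.8, -18.9, 35.4]
tcp_rot: [-3.139, 0.004, -0.064]
ft_force: [-8.2, 4.7, 3.4]
opening: 0.003
grip_force: 3.9
```

Run:
```python
from h import *
st(); print(torack(env.state()["eef_pos"]))
p=env.read_camera("wrist")
w=rk(-14,-42,10); g=fit(p,w[0],w[1],10,yaws=RY+np.array([-.05,0,.05])); print(g[0][0],torack(g[0][1]),g[0][1][2]-RY)
```

```text
t 32.73 [478.8 -18.9  35.4] rot [-3.139  0.004 -0.064] F [-8.2  4.7  3.4] op 0.003 g 3.9
[-79.63579108 -40.86834071]
0.82 [-13.40565304 -42.77595146] 0.015
```

Request:
drive_tool --rows '[[[0.012,0.0022,0,0,0,0,0],[0.01,0.0018,0,0,0,0,0]]]'

```text
t: 33.02
eef_pos: [484.2, -20.2, 35.4]
tcp_rot: [-3.139, 0.004, -0.064]
ft_force: [-6.8, 5.3, 3.3]
opening: 0.001
grip_force: 4.1
```

Request:
drive_tool --rows '[[[0.01,0.0018,0,0,0,0,0],[0.006,0.001,0,0,0,0,0]]]'

```text
t: 33.28
eef_pos: [488.0, -21.1, 35.4]
tcp_rot: [-3.139, 0.004, -0.064]
ft_force: [-8.3, 6.2, 4.6]
opening: 0.005
grip_force: 4.4
```

Run:
```python
from h import *
st(); print(torack(env.state()["eef_pos"]))
```

```text
t 33.27 [488.  -21.1  35.4] rot [-3.139  0.004 -0.064] F [-8.3  6.2  4.6] op 0.005 g 4.4
[-70.30097271 -42.52440449]
```

Request:
drive_tool --rows '[[[0.006,0.0011,0,0,0,0,0],[0.005,0.0009,0,0,0,0,0]]]'

```text
t: 33.52
eef_pos: [490.6, -21.7, 35.4]
tcp_rot: [-3.139, 0.005, -0.063]
ft_force: [-7.9, 6.4, 5.8]
opening: 0.003
grip_force: 4.4
```

Request:
drive_tool --rows '[[[0.005,0.0009,0,0,0,0,0]]]'

```text
t: 33.65
eef_pos: [491.8, -22.1, 35.4]
tcp_rot: [-3.139, 0.005, -0.063]
ft_force: [-8.1, 6.4, 4.2]
opening: 0.004
grip_force: 4.4
```

Run:
```python
from h import *
st(); print(torack(env.state()["eef_pos"]))
```

```text
t 33.65 [491.8 -22.1  35.4] rot [-3.139  0.005 -0.063] F [-8.1  6.4  4.2] op 0.004 g 4.4
[-66.45351431 -43.19221687]
```

Request:
drive_tool --rows '[[[0.004,0.0007,0,0,0,0,0],[0,0,0,0,0,0,0]]]'

```text
t: 33.9
eef_pos: [493.0, -22.3, 35.4]
tcp_rot: [-3.139, 0.004, -0.063]
ft_force: [-8.1, 5.7, 4.4]
opening: 0.003
grip_force: 4.0
```

Request:
drive_tool --rows '[[[0.003,0,0,0,0,0,0],[0,0,0,0,0,0,0]]]'

```text
t: 34.15
eef_pos: [493.2, -22.3, 35.4]
tcp_rot: [-3.139, 0.005, -0.063]
ft_force: [-11.0, 5.4, 5.8]
opening: 0.008
grip_force: 5.2
```

Run:
```python
from h import *
st(); print(torack(env.state()["eef_pos"]))
```

```text
t 34.15 [493.2 -22.3  35.4] rot [-3.139  0.005 -0.063] F [-11.    5.4   5.8] op 0.008 g 5.2
[-65.09976467 -43.39232612]
```

Request:
drive_tool --rows '[[[0.004,0,0,0,0,0,0],[0,0,0,0,0,0,0]]]'

```text
t: 34.4
eef_pos: [493.5, -22.4, 35.4]
tcp_rot: [-3.139, 0.007, -0.063]
ft_force: [-13.7, 4.0, 8.8]
opening: 0.005
grip_force: 6.8
```

Request:
drive_tool --rows '[[[-0.035,0,0,0,0,0,0],[0,0,0,0,0,0,0]]]'

```text
t: 34.65
eef_pos: [487.8, -22.7, 35.7]
tcp_rot: [-3.14, -0.001, -0.064]
ft_force: [0.8, -0.8, -0.3]
opening: 0.005
grip_force: 0.0
```

Run:
```python
from h import *
st(); print(torack(env.state()["eef_pos"]))
p=env.read_camera("wrist")
for r in env.place_of("jaw_face",p): print("jaw",torack(toW(p,r["at"])))
for x,y,d in((0,45,np.pi),(0,15,0),(0,-15,np.pi),(0,-45,0)):
    w=rk(x,y,10); g=fit(p,w[0],w[1],10,yaws=d+RY+np.array([-.05,0,.05])); print(g[0][0],torack(g[0][1]),g[0][1][2]-d-RY)
cv2.imwrite("pics/w7.png",p["color"])
r,e=plan(rk(-70,-10,36),RY,0); show(r)
```

```text
t 34.65 [487.8 -22.7  35.7] rot [-3.14e+00 -1.00e-03 -6.40e-02] F [ 0.8 -0.8 -0.3] op 0.005 g 0.0
[-70.44456707 -44.06789009]
jaw [ -0.79237432 -62.24481811]
6.1 [-0.19439679 44.35838206] 0.014407346410206967
5.89 [ 1.51307075 14.3070613 ] 0.006999999999999999
3.9 [  1.65405596 -14.37965215] 0.009407346410207074
3.81 [  2.08542589 -45.20517243] 0.009000000000000001
[[[-0.0008,-0.1366,-0.0006,-0.0004,-0.0005,0,0]]]
```

Request:
drive_tool --rows '[[[0,-0.1366,0,0,0,0,0],[0.012,0,0,0,0,0,0],[0.006,0,0,0,0,0,0],[0,0,0,0,0,0,0]]]'

```text
t: 35.25
eef_pos: [494.8, 10.6, 35.7]
tcp_rot: [-3.14, -0.001, -0.064]
ft_force: [-0.0, 0.0, 0.9]
opening: 0.005
grip_force: 0.0
```

Request:
drive_tool --rows '[[[0.005,0,0,0,0,0,0],[0,0,0,0,0,0,0]]]'

```text
t: 35.5
eef_pos: [495.1, 10.7, 35.7]
tcp_rot: [-3.14, 0.001, -0.064]
ft_force: [-4.2, -3.2, 2.0]
opening: 0.004
grip_force: 2.2
```

Run:
```python
from h import *
st(); print(torack(env.state()["eef_pos"]))
```

```text
t 35.5 [495.1  10.7  35.7] rot [-3.14e+00  1.00e-03 -6.40e-02] F [-4.2 -3.2  2. ] op 0.004 g 2.2
[-65.25454063 -10.30397953]
```

Request:
drive_tool --rows '[[[0.006,0,0,0,0,0,0],[0,0,0,0,0,0,0]]]'

```text
t: 35.75
eef_pos: [495.2, 10.7, 35.6]
tcp_rot: [-3.14, 0.004, -0.064]
ft_force: [-10.3, -3.8, 6.2]
opening: 0.004
grip_force: 5.3
```

Request:
drive_tool --rows '[[[-0.03,0,0,0,0,0,0],[0,-0.12,0,0,0,0,0],[0.014,0,0,0,0,0,0],[0.009,0,0,0,0,0,0],[0,0,0,0,0,0,0]]]'

```text
t: 36.38
eef_pos: [496.6, 40.7, 35.6]
tcp_rot: [-3.14, 0.002, -0.064]
ft_force: [-4.8, 3.8, 1.4]
opening: 0.005
grip_force: 2.3
```

Request:
drive_tool --rows '[[[0.005,0,0,0,0,0,0],[0,0,0,0,0,0,0]]]'

```text
t: 36.62
eef_pos: [496.6, 40.6, 35.6]
tcp_rot: [-3.14, 0.004, -0.064]
ft_force: [-9.5, 5.6, 6.1]
opening: 0.007
grip_force: 4.9
```

Run:
```python
from h import *
st(); print(torack(env.state()["eef_pos"]))
```

```text
t 36.62 [496.6  40.6  35.6] rot [-3.14   0.004 -0.064] F [-9.5  5.6  6.1] op 0.007 g 4.9
[-65.64235307  19.66741718]
```

Request:
drive_tool --rows '[[[-0.03,0,0,0,0,0,0],[0,-0.11,0,0,0,0,0],[0.014,0,0,0,0,0,0],[0.01,0,0,0,0,0,0],[0,0,0,0,0,0,0]]]'

```text
t: 37.25
eef_pos: [498.1, 67.9, 35.7]
tcp_rot: [-3.14, 0.002, -0.064]
ft_force: [-5.5, 4.0, 1.2]
opening: 0.002
grip_force: 2.4
```

Request:
drive_tool --rows '[[[0.005,0,0,0,0,0,0],[0,0,0,0,0,0,0]]]'

```text
t: 37.5
eef_pos: [498.1, 67.9, 35.6]
tcp_rot: [-3.14, 0.004, -0.064]
ft_force: [-10.1, 4.0, 5.5]
opening: 0.002
grip_force: 5.1
```

Request:
drive_tool --rows '[[[-0.08,0,0,0,0,0,0],[-0.15,0.05,-0.1,0,0,0,0],[-0.1,0.1,-0.2,0,0,0,0],[0,0,-0.1,0,0,0,0],[0,0,0,0,0,0,0]]]'

```text
t: 38.12
eef_pos: [416.4, 35.2, 137.2]
tcp_rot: [-3.14, -0.005, -0.065]
ft_force: [-0.6, 0.9, -0.6]
opening: 0.002
grip_force: 0.0
```

Run:
```python
from h import *
st(); p=env.read_camera("wrist"); np.savez("w8.npz",**{k:p[k] for k in("color","camera_matrix","pose")})
for r in env.place_of("jaw_face",p): print("jaw",torack(toW(p,r["at"])))
for x,y,d in((0,45,np.pi),(0,15,0),(0,-15,np.pi),(0,-45,0)):
    w=rk(x,y,10); g=fit(p,w[0],w[1],10,yaws=d+RY+np.array([-.05,0,.05])); print(g[0][0],torack(g[0][1]),g[0][1][2]-d-RY)
t=env.read_camera("top"); print([ (toW(t,r["at"]).round(),r["score"]) for r in env.place_of("tumbler",t)])
cv2.imwrite("pics/fin.png",np.hstack([p["color"][:300,100:500],cv2.resize(t["color"][160:310,270:400],(350,300))]))
```

```text
t 38.12 [416.4  35.2 137.2] rot [-3.14  -0.005 -0.065] F [-0.6  0.9 -0.6] op 0.002 g 0.0
jaw [ -3.33897816 -61.58457773]
6.15 [ 0.12203418 46.30059612] 0.01840734641020697
4.95 [ 0.67605128 14.71837069] 0.013000000000000005
5.98 [  0.88763373 -15.77352337] 0.010407346410206963
6.12 [  1.29808723 -45.60033674] 0.0010000000000000009
[(array([744., -75.,  -1.]), 0.88), (array([569., -25.,  10.]), 0.65)]
```

View pics/fin.png

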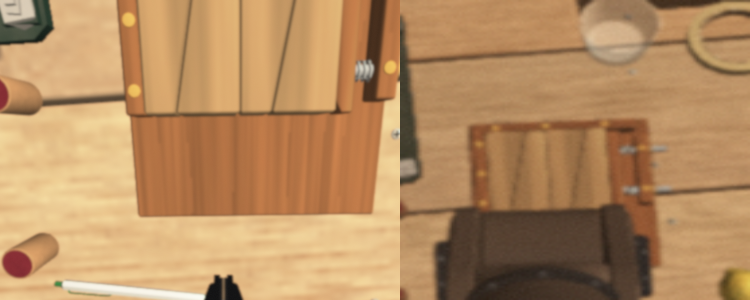

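The four chocks form a tight rectangle with alternate ends and flush fronts. The jaw has been driven back, the tumbler is standing at (744,-75), and the gripper is clear.

```bash
python3 -c "
from cell import env
print(env.job_done())"
```

```text
the job is handed in; nothing more can be done
None
```

The job is handed in: all four chocks are in the rack, thick and thin ends alternating, with flush fronts and the sprung jaw driven back; force readings stayed below about 14 N, the tumbler is still standing, and the work took about 38 of the 72 s.

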